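# Put the scent testers back in their clips and set the stock counter

### The job

Closing up: snap every scent tester that lies about into a slot of the clip rack, home in both clips, with its cap over the dark steel ledge. Turn the counter's lock collar to the white dot, press the red button until the drum shows how many testers there are (after 9 comes 0; it cannot go back, so do not pass the number), and turn the collar back to the red dot so that nobody can alter the count. Leave the other things on the table where they are.

Things in the scene. Friction and masses are not known exactly. Their poses are not given: they have to be found in the camera images.
- rack: clip rack: pale wooden base 132 x 250 x 14 mm, fixed, with five slots that run along its x axis, at rack y -92, -46, 0, 46 and 92 mm. Origin on the table under the middle slot, midway between the clips; x away from the front, z up. A dark steel ledge runs along its front (rack x -47 to -77 mm): the caps belong over it. Home, a tester's origin is at rack x 0, z 36 mm, on a slot's y.
- slot_mid (a point): seat of the middle slot, 36 mm above the table. Each slot has two clips, at rack x -28 and +28 mm, 14 mm long, with jaws reaching 14 mm to each side; between them (x -21 to +21 mm) nothing rises above the base. The jaws end in round beads 12 mm apart, 42 mm up: a tester laid on them has its axis at 48 mm; pressed straight down, level, with 10 to 20 N it snaps home on rubber saddles and stays.
- tester_coral: scent tester, may be absent (None): terracotta-red tube 16 mm across, 90 mm long, paper band round its middle, square brass cap 18 x 18 x 30 mm on one end; 35 g, does not roll. Origin on the axis in the middle of the tube, x towards the cap (tube x -45 to +45, cap +45 to +75 mm). Lying on the table its axis is 9 mm high. Home in the rack its x points along the rack's -x.
- tester_coral_cap (a point): middle of the cap of the terracotta-red tester, 60 mm from its origin
- tester_blue: scent tester, may be absent (None): blue tube 16 mm across, 90 mm long, paper band round its middle, square brass cap 18 x 18 x 30 mm on one end; 35 g, does not roll. Origin on the axis in the middle of the tube, x towards the cap (tube x -45 to +45, cap +45 to +75 mm). Lying on the table its axis is 9 mm high. Home in the rack its x points along the rack's -x.
- tester_blue_cap (a point): middle of the cap of the blue tester, 60 mm from its origin
- tester_green: scent tester, may be absent (None): green tube 16 mm across, 90 mm long, paper band round its middle, square brass cap 18 x 18 x 30 mm on one end; 35 g, does not roll. Origin on the axis in the middle of the tube, x towards the cap (tube x -45 to +45, cap +45 to +75 mm). Lying on the table its axis is 9 mm high. Home in the rack its x points along the rack's -x.
- tester_green_cap (a point): middle of the cap of the green tester, 60 mm from its origin
- tester_yellow: scent tester, may be absent (None): yellow tube 16 mm across, 90 mm long, paper band round its middle, square brass cap 18 x 18 x 30 mm on one end; 35 g, does not roll. Origin on the axis in the middle of the tube, x towards the cap (tube x -45 to +45, cap +45 to +75 mm). Lying on the table its axis is 9 mm high. Home in the rack its x points along the rack's -x.
- tester_yellow_cap (a point): middle of the cap of the yellow tester, 60 mm from its origin
- tester_white: scent tester, may be absent (None): white tube 16 mm across, 90 mm long, paper band round its middle, square brass cap 18 x 18 x 30 mm on one end; 35 g, does not roll. Origin on the axis in the middle of the tube, x towards the cap (tube x -45 to +45, cap +45 to +75 mm). Lying on the table its axis is 9 mm high. Home in the rack its x points along the rack's -x.
- tester_white_cap (a point): middle of the cap of the white tester, 60 mm from its origin
- counter: stock counter: green metal housing 108 (x) x 136 (y) x 66 mm high, fixed; origin on the table under its middle, front (-x) towards the robot, z up. On its deck, left (+y): a black-rimmed window (rim 2 mm proud) with red marks that shows one numeral of the white drum; right: the lock collar with the red push button in its middle.
- drum (a joint): turn of the counter's drum, numerals 0 to 9, one step = 0.6283 rad; number shown = round(value / 0.6283) modulo 10 (9 is followed by 0). It clicks home at whole steps. It starts at 7, 8 or 9 and only goes forward, one step for each full press of the button.
- button_top (a point): top of the red push button, 27 mm across, on the collar's axis, 104 mm above the table when up. It goes straight down 10 mm against a spring (about 4 N at most, then a hard stop) and comes back up by itself; it must come fully up before the next press counts. While the collar is locked it goes only 1.5 mm.
- collar (a joint): turn of the lock collar about the vertical through the button: 0 = locked (tab at the red dot, left), 1.2 rad = open (tab at the white dot, right); opens counter-clockwise seen from above, has stops at both ends, stays where it is left (0.04 N m friction), starts locked. Below about 0.65 rad it holds the button.
- collar_axis (a point): point on the axis of the lock collar, 78.5 mm above the table; axes as the counter's. The collar is a knurled ring 52 mm across, 68 to 87 mm above the table, with a 34 mm bore round the button; it can be gripped across its diameter. The button does not turn.
- collar_tab (a point): top of the collar's tab, 35 mm from the axis: a bar 9 mm wide with a white line, reaching 42 mm from the axis, 68 to 81 mm above the table. From the axis it points 0.6 rad to the left (+y) of the counter's front when locked, 0.6 rad to the right when open.
- counter_bell: bystander: brass counter bell, 72 mm across, 51 mm high; origin under its middle
- balm_tin_1: bystander: pink and white balm tin, 57 mm across, 20 mm high; origin under its middle
- balm_tin_2: bystander: dark blue balm tin, 57 mm across, 20 mm high; origin under its middle
- soap_3: bystander: pale blue soap box 56 x 85 x 30 mm; origin under its middle
- tape_roll: bystander: roll of brown tape, 93 mm across, 48 mm high; origin under its middle

How it is judged:
On the way, in this order (a step that is already met when the one before it is completed fails the run):
1. the lock collar is turned to its open mark (value of joint collar above 0.9 rad), for 0.1 s.
2. the drum shows the number of testers: 3, 4 or 5, past 9 and 0 (13, 14 or 15 steps) (value of joint drum between 7.998 and 9.595 rad and (value of joint drum above 8.626 rad or not ((height (world z) of counter above 5 m or distance between tester_coral and tester_blue below 5 m or distance between tester_green and tester_yellow below 5 m) and (height (world z) of counter above 5 m or distance between tester_coral and tester_green below 5 m or distance between tester_blue and tester_white below 5 m) and (height (world z) of counter above 5 m or distance between tester_blue and tester_green below 5 m or distance between tester_yellow and tester_white below 5 m) and (height (world z) of counter above 5 m or distance between any of tester_yellow, tester_white and counter below 5 m))) and (value of joint drum below 8.338 rad or ((height (world z) of counter above 5 m or distance between tester_coral and tester_blue below 5 m or distance between tester_green and tester_yellow below 5 m) and (height (world z) of counter above 5 m or distance between tester_coral and tester_green below 5 m or distance between tester_blue and tester_white below 5 m) and (height (world z) of counter above 5 m or distance between tester_blue and tester_green below 5 m or distance between tester_yellow and tester_white below 5 m) and (height (world z) of counter above 5 m or distance between any of tester_yellow, tester_white and counter below 5 m))) and (value of joint drum above 9.255 rad or not ((height (world z) of counter above 5 m or distance between tester_coral and tester_blue below 5 m) and (height (world z) of counter above 5 m or distance between tester_green and tester_yellow below 5 m) and (height (world z) of counter above 5 m or distance between tester_white and counter below 5 m))) and (value of joint drum below 8.966 rad or ((height (world z) of counter above 5 m or distance between tester_coral and tester_blue below 5 m) and (height (world z) of counter above 5 m or distance between tester_green and tester_yellow below 5 m) and (height (world z) of counter above 5 m or distance between tester_white and counter below 5 m)))), for 0.2 s.
At the end, for the whole second after the job is handed in: Every tester present is home in a slot (origin within 11 mm along the slot and 4 mm in height of its seat, axis within 0.1 rad), cap at the dark ledge, at rest; the drum shows the number of testers present (within 0.17 rad); the collar is locked (below 0.15 rad). Clips and count in either order (all of step 2 and value of joint collar below 0.15 rad and x of tester_coral in the frame of rack between -0.011 and 0.011 m and y of tester_coral in the frame of rack between -0.105 and 0.105 m and z of tester_coral in the frame of rack between 0.032 and 0.04 m and angle between the x axis of each of tester_coral, tester_blue, tester_green, tester_yellow, tester_white and the x axis of rack, either way round below 0.1 rad and x of each of tester_coral_cap, tester_blue_cap, tester_green_cap, tester_yellow_cap, tester_white_cap in the frame of rack below -0.04 m and x of tester_blue in the frame of rack between -0.011 and 0.011 m and y of tester_blue in the frame of rack between -0.105 and 0.105 m and z of tester_blue in the frame of rack between 0.032 and 0.04 m and x of tester_green in the frame of rack between -0.011 and 0.011 m and y of tester_green in the frame of rack between -0.105 and 0.105 m and z of tester_green in the frame of rack between 0.032 and 0.04 m and x of tester_yellow in the frame of rack between -0.011 and 0.011 m and y of tester_yellow in the frame of rack between -0.105 and 0.105 m and z of tester_yellow in the frame of rack between 0.032 and 0.04 m and x of tester_white in the frame of rack between -0.011 and 0.011 m and y of tester_white in the frame of rack between -0.105 and 0.105 m and z of tester_white in the frame of rack between 0.032 and 0.04 m and linear speed of each of tester_coral, tester_blue, tester_green, tester_yellow, tester_white below 0.02 m/s); the robot touches nothing.
It fails at once if a bystander is shoved more than 60 mm: counter_bell (distance of counter_bell from where it was at the start of the episode above 0.06 m).
It fails at once if a bystander is shoved more than 60 mm: balm_tin_1 (distance of balm_tin_1 from where it was at the start of the episode above 0.06 m).
It fails at once if a bystander is shoved more than 60 mm: balm_tin_2 (distance of balm_tin_2 from where it was at the start of the episode above 0.06 m).
It fails at once if a bystander is shoved more than 60 mm: soap_3 (distance of soap_3 from where it was at the start of the episode above 0.06 m).
It fails at once if a bystander is shoved more than 60 mm: tape_roll (distance of tape_roll from where it was at the start of the episode above 0.06 m).
Of tester_coral, tester_blue, tester_green, tester_yellow, tester_white only 3 to 5 are there at a start; the rules pass over those that are not, and their reading is None.
At some moment in a run one of tester_coral, tester_blue, tester_green, tester_yellow, tester_white may be knocked a few centimetres aside while the robot is not near it.
Once in a run the grip may slacken for a moment while it holds something.
It also fails if it takes over 210 s, if anything falls off the work surface, if the arm or the gripper's body presses on something with over 40 N, if the wrist force passes 120 N, or if a joint passes its speed limit or range.

### The arm

A 6-joint arm with a two-finger parallel gripper is mounted at the origin on a cart in front of the work surface, level with it; the furniture and walls round the work are solid. World frame = base frame: x ahead of the robot, y to its left, z up, the work surface at z = 0. Lengths are in m, angles in rad, forces in N, time in s.
With the tool pointing down it reaches from about 0.275 to 0.725 m from the base axis. Payload 5.6 kg.
Tool frame: the origin (TCP) lies at the very end of the fingers, on their centre line; the grasp point (between the pads) lies 19 mm behind it; z points along the fingers, y is the line along which they close (so a half turn about z gives the same grasp; the last joint's range is limited). The gripper opens to 85 mm and grips with 20 to 120 N. Pads are 22 mm wide; open, the fingers measure 114 mm over their backs; the gripper's body (76 mm by 85 mm) begins 54 mm behind the grasp point. The pads swing forward as they close: fully open they stand 13 mm farther back than shut.
Start: joints at [1.512, 0.255, 0.108, 0, -1.424, -0.285], TCP at [0.185, 0.518, 0.231] pointing down, gripper open.
Joint ranges: [-2.95, 2.95], [-1.21, 1.97], [-1.09, 1.5], [-2.87, 1.71], [-2.94, -0.07], [-3.05, 3.05]. Speed limits (rad/s): [2.57, 2.57, 3.14, 3.14, 3.14, 3.14].

### API

Orientations are given as a rotation vector (axis times angle).
In Python, from bench import robot gives the robot as it stands.
- The arm moves only by the tool step_arm, never from a script. Its argument "targets" is a list that holds one entry, the list of rows, each a list of 7 numbers: the finger opening in m, from 0 to 0.0854, then the shift along the tool's x, y, z in m, then the turn, a rotation vector about the tool's x, y, z in rad. A call has 1 to 5 rows; each row shifts and turns the commanded pose from where the row before left it, along the tool's axes as they then stand; what a row does not reach is not made up. A row lasts 1/8 s, in which the tool goes at most 62.5 mm and 10.7 degrees, less where a joint would pass 70% of its speed; a pose out of reach is approached as far as the arm can. A call with a gripper value outside its range is refused whole. The fingers move at their own pace and stop on an object; "newtons" is the grip in N (left out, the last holds). Time passes only in rows, so rows that do not move let the fingers close. It gives the time, the measured TCP pose, the force, the opening and the grip force at its end, in the units of the state.
- robot.get_state(): the state, without advancing time (a new reading comes with each control period).
- robot.capture(name): name is "side" or "top" or "wrist"; returns a dict with "image" (420x560x3 uint8, red, green, blue), "z_map" (420x560 float32, m along the optical axis (not along the pixel's ray), 0 where there is no reading), "fx", "fy", "cx", "cy" (pixels), "R" (3x3) and "t" (3): a world point X has camera coordinates R X + t; the wrist camera has in their place "mount" (4x4, takes a point from camera to tool coordinates, whose origin is the TCP and whose axes are the flange's). Camera axes: x right, y down, z forward; pixel columns grow to the right and rows downward; lengths in m; the calibration is good to about 2 mm. A picture is of the moment at which its call begins: read the wrist's pose just before it.
- robot.hand_in(): hands the job in; it is judged then, once.
The state is a dict: "t": time; "joints": joint angles; "qvel": joint speeds; "effort": joint torques, N m; "ee_pos": TCP position; "eef_rot": TCP orientation; "ft_force": force on the tool from outside, world axes, zero at the start; "torque": the same for the moment, N m; "opening": finger opening in m; "finger_force": force on a finger pad.
Only numpy, scipy, OpenCV 4.12 (cv2) and the standard library are available. Lean on these libraries where they do the work, as an engineer would, in place of code of your own. Each camera call takes 0.05 s, during which the arm holds its last target. There are 200 camera calls.

## Working session

There is one attempt and no reset: what is moved stays moved. The work goes in short steps, Python scripts to look and compute and a tool call to move; the robot and the scene stay as the last step left them, time stands still between calls to the robot, and variables do not carry over. Pictures are saved under pics/ and viewed, at most 14 in all, crops included, and the job is handed in when it is done.

Besides the shell and the picture viewer there is one more tool, called as name(argument=value, ...) on one line, values as JSON. step_arm: Moves the arm, as the interface text tells. Its arguments: {"type":"object","properties":{"targets":{"type":"array","items":{"type":"array","items":{"type":"array","items":{"type":"number"}}}},"newtons":{"type":"number"}},"required":["targets"]}

```bash
mkdir -p pics; cat > h.py <<'E'
import numpy as np, cv2, sys
from scipy.spatial.transform import Rotation as Ro
from bench import robot
def save(c,n): cv2.imwrite(f'pics/{n}.png',c['image'][:,:,::-1])
def cloud(c,st=None):
    z=c['z_map']; v,u=np.mgrid[0:z.shape[0],0:z.shape[1]]
    P=np.stack([(u-c['cx'])/c['fx']*z,(v-c['cy'])/c['fy']*z,z],-1)
    if 'R' in c and c.get('R') is not None: W=(P-c['t'])@c['R']
    else:
        M=np.array(c['mount']); T=P@M[:3,:3].T+M[:3,3]
        W=T@Ro.from_rotvec(st['eef_rot']).as_matrix().T+np.array(st['ee_pos'])
    W[z==0]=np.nan
    return W
E
python3 - <<'E'
from h import *
s=robot.get_state();print(s)
for n in('top','side'):
    c=robot.capture(n);save(c,n+'0');np.savez(n+'0.npz',**c)
    print(n,c['R'],c['t'],c['fx'])
E
```

```text
{'t': 0.0, 'joints': array([ 1.51160853e+00,  2.55728686e-01,  1.06995738e-01, -4.55633067e-04,
       -1.42387339e+00, -2.84639656e-01]), 'qvel': array([ 3.43462763e-04,  1.05099792e-03, -6.32818841e-04, -5.84786830e-05,
        6.35430544e-04,  7.17476079e-06]), 'effort': array([ 3.63343197e-04, -3.86628699e+01,  2.37941712e+01,  5.36521420e+00,
       -6.13652883e-03, -8.58317065e-06]), 'ee_pos': array([0.18516533, 0.51737334, 0.23040487]), 'eef_rot': array([ 3.09344303e+00, -5.37213993e-01, -3.83362258e-04]), 'ft_force': array([ 0.11206128, -0.7081905 , -0.00462382]), 'torque': array([ 0.02365454, -0.02680272, -0.01850275]), 'finger_force': 0.0, 'opening': 0.08536123649405193}
top [[-7.97371875e-04 -9.99957444e-01  9.19098811e-03]
 [-9.97682875e-01  1.70216444e-04 -6.80356734e-02]
 [ 6.80312136e-02 -9.22394117e-03 -9.97640553e-01]] [0.08985625 0.5289181  1.42950035] 458.75651664400647
side [[-0.94169962 -0.33604119  0.01667751]
 [-0.1519939   0.38066902 -0.91213428]
 [ 0.30016608 -0.86149139 -0.40955209]] [0.5120236  0.12036242 1.10039514] 451.0273179396011
```

View pics/top0.png

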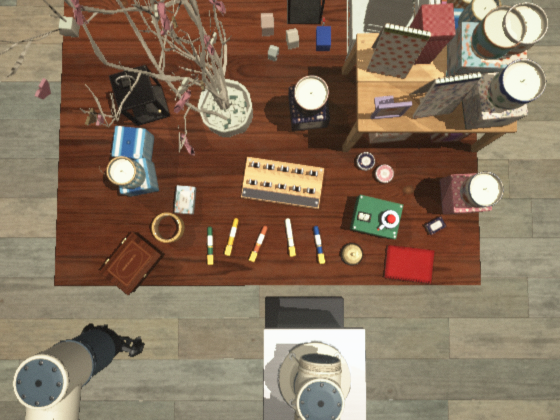

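View pics/side0.png

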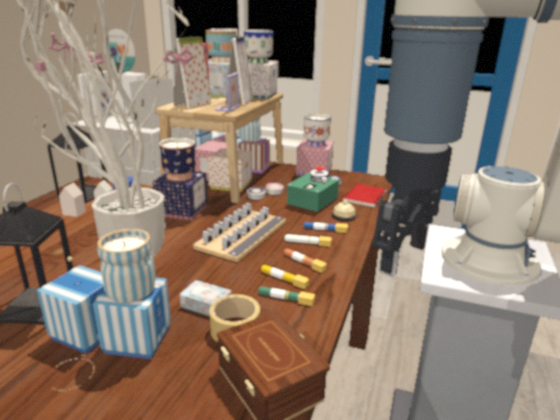

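The top view shows five testers in the row at v≈240 (green u210, yellow 232, coral 258, white 290, blue 320), caps towards the robot. The rack is at (283,182), the counter at (377,217) with its collar at about (390,218). All bystanders are clear of the row. Next, measuring coarse positions.

```bash
python3 - <<'E'
from h import *
c=dict(np.load('top0.npz')); W=cloud(c)
im=c['image']; hsv=cv2.cvtColor(im,cv2.COLOR_RGB2HSV)
for n,(u,v) in dict(green=(210,245),yellow=(232,237),coral=(258,243),white=(290,237),blue=(320,244)).items():
    w=W[v-25:v+26,u-14:u+15].reshape(-1,3); m=(w[:,2]>.006)&(w[:,2]<.03); w=w[m]
    # largest blob by height
    mask=((W[...,2]>.006)&(W[...,2]<.03)).astype(np.uint8)
    k,l=cv2.connectedComponents(mask); L=l[v-4:v+5,u-3:u+4]; i=np.bincount(L[L>0]).argmax() if (L>0).any() else 0
    p=W[l==i]; mu=p.mean(0); _,_,vt=np.linalg.svd((p-mu)[:,:2],full_matrices=False)
    t=(p-mu)[:,:2]@vt[0]; print(n,len(p),mu,vt[0],t.min(),t.max())
for n,(u0,u1,v0,v1),z0,z1 in (('rackbase',(235,335,150,215),.010,.02),('counterdeck',(340,410,185,245),.06,.072),('button',(375,405,200,235),.09,.12)):
    w=W[v0:v1,u0:u1].reshape(-1,3); w=w[(w[:,2]>z0)&(w[:,2]<z1)]
    r=cv2.minAreaRect((w[:,:2]*1000).astype(np.float32)); print(n,len(w),w.mean(0),r)
p=im[195:245,335:415];cv2.imwrite('pics/z.png',cv2.resize(np.hstack([im[145:215,230:340,::-1]]),None,fx=7,fy=7,interpolation=3)); 
E
```

```text
green 215 [0.40962089 0.3269302  0.01487029] [-0.9991747  -0.04061928] -0.065780036965235 0.0540424343812591
yellow 199 [0.43869183 0.25978661 0.01540091] [-0.97280532  0.2316243 ] -0.060822947949969945 0.05749341030332339
coral 200 [0.41758776 0.17541098 0.01570649] [-0.92235831  0.38633554] -0.06119521649503447 0.05719030398818761
white 203 [0.43669329 0.07556261 0.01546829] [-0.9882553  -0.15281188] -0.06169693649304529 0.0572806579021407
blue 198 [ 0.41280184 -0.01499137  0.01524649] [-0.98518913 -0.17147119] -0.06040612239420681 0.056362591377051234
rackbase 2418 [0.6077224  0.09954859 0.01442   ] ((624.99609375, 82.13723754882812), (281.2088623046875, 165.06422424316406), 82.50027465820312)
counterdeck 1243 [ 0.50153107 -0.18455178  0.06591885] ((500.0395202636719, -191.26205444335938), (137.51649475097656, 108.5857162475586), 76.80812072753906)
button 85 [ 0.49251426 -0.22427512  0.0998685 ] ((490.5773620605469, -222.25474548339844), (39.3266487121582, 47.77863311767578), 15.793745994567871)
```

step_arm(targets=[[[0.0854,0,0,-0.06,0,0,0],[0.0854,0,0,-0.06,0,0,0]]])

```text
t: 0.35
ee_pos: [0.1853, 0.517, 0.3518]
eef_rot: [3.092, -0.537, 0.001]
ft_force: [-0.4, 1.7, 1.5]
opening: 0.0853
finger_force: 0.0
```

```bash
cat >> h.py <<'E'
def yaw_of(s):
    x=Ro.from_rotvec(s['eef_rot']).as_matrix()[:,0]; return np.arctan2(x[1],x[0])
def plan(way,s=None,g=.0854,vmax=.058,wmax=.17):
    """way: list of (x,y,z,yawdeg); prints rows in tool axes (levels the tool too)"""
    s=s or robot.get_state(); p=np.array(s['ee_pos']); R=Ro.from_rotvec(s['eef_rot'])
    for (x,y,z,yd) in way:
        T=np.array([x,y,z]); a=np.radians(yd)
        Rt=Ro.from_matrix([[np.cos(a),np.sin(a),0],[np.sin(a),-np.cos(a),0],[0,0,-1]])
        dr=(R.inv()*Rt).as_rotvec(); n=int(max(np.ceil(np.linalg.norm(T-p)/vmax),np.ceil(np.linalg.norm(dr)/wmax),1))
        rows=[]; p0,R0=p.copy(),R
        for i in range(n):
            d=R.inv().apply(p0+(T-p0)*(i+1)/n-p); d=np.round(d,4); w=np.round(dr/n,4)
            p=p+R.apply(d); R=R*Ro.from_rotvec(w); rows.append([g]+[float(q)+0. for q in d]+[float(q)+0. for q in w])
        for i in range(0,n,5): print(rows[i:i+5])
        print('--',np.round(p,4))
E
python3 - <<'E'
from h import *
plan([(.42,.22,.38,0)])
E
```

```text
[[0.0854, 0.0459, 0.0287, -0.0039, 0.0004, -0.0001, -0.0491], [0.0854, 0.0444, 0.0308, -0.0039, 0.0004, -0.0001, -0.0491], [0.0854, 0.0428, 0.033, -0.0039, 0.0004, -0.0001, -0.0491], [0.0854, 0.0412, 0.0351, -0.004, 0.0004, -0.0001, -0.0491], [0.0854, 0.0394, 0.0371, -0.004, 0.0004, -0.0001, -0.0491]]
[[0.0854, 0.0375, 0.0389, -0.004, 0.0004, -0.0001, -0.0491], [0.0854, 0.0356, 0.0407, -0.004, 0.0004, -0.0001, -0.0491]]
-- [0.42 0.22 0.38]
```

step_arm(targets=[[[0.0854,0.0459,0.0287,-0.0039,0,0,-0.0491],[0.0854,0.0444,0.0308,-0.0039,0,0,-0.0491],[0.0854,0.0428,0.033,-0.0039,0,0,-0.0491],[0.0854,0.0412,0.0351,-0.004,0,0,-0.0491],[0.0854,0.0394,0.0371,-0.004,0,0,-0.0491]]])

```text
t: 0.98
ee_pos: [0.3536, 0.304, 0.3709]
eef_rot: [3.138, -0.151, -0.001]
ft_force: [1.1, 1.3, 0.7]
opening: 0.085
finger_force: 0.0
```

step_arm(targets=[[[0.0854,0.0375,0.0389,-0.004,0,0,-0.0491],[0.0854,0.0356,0.0407,-0.004,0,0,-0.0491],[0.0854,0,0,0,0,0,0]]])

```text
t: 1.35
ee_pos: [0.4216, 0.2182, 0.3789]
eef_rot: [3.141, -0.007, -0.0]
ft_force: [0.0, -0.4, 0.6]
opening: 0.0854
finger_force: 0.0
```

```bash
python3 - <<'E'
from h import *
s=robot.get_state();c=robot.capture('wrist');save(c,'w1');np.savez('w1.npz',**c,ee_pos=s['ee_pos'],eef_rot=s['eef_rot'])
print(s['ee_pos'],yaw_of(s),s['joints'],c['mount'],c['fx'])
E
```

```text
[0.42156938 0.21819998 0.3788735 ] -0.004757997045987676 [ 8.09258795e-01  1.06463377e-01  2.94584366e-01  4.38989178e-04
 -1.75952879e+00  7.56861803e-01] [[-5.26882388e-04 -9.54375247e-01 -2.98609460e-01  7.65185488e-02]
 [ 9.99999747e-01 -3.60201796e-04 -6.13224299e-04 -3.05236158e-04]
 [ 4.77686428e-04 -2.98609708e-01  9.54375196e-01 -1.42408592e-01]
 [ 0.00000000e+00  0.00000000e+00  0.00000000e+00  1.00000000e+00]] 289.6069244362065
```

View pics/w1.png

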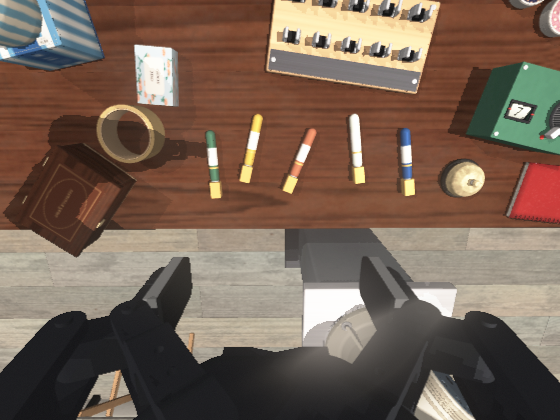

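Wrist view: five testers (green u213, yellow 252, coral 300, white 357, blue 407; caps downwards), rack partly cut off at the top, and the drum shows 7. Fitting tester poses here, then moving to centre the rack and counter.

```bash
cat >> h.py <<'E'
def testers(c,s,seeds):
    W=cloud(c,s); mask=((W[...,2]>.006)&(W[...,2]<.025)).astype(np.uint8)
    k,l=cv2.connectedComponents(mask); out={}
    for n,(u,v) in seeds.items():
        L=l[v-4:v+5,u-3:u+4]; 
        if not (L>0).any(): print(n,'none');continue
        i=np.bincount(L[L>0]).argmax(); p=W[l==i]
        (cx,cy),(a,b),ang=cv2.minAreaRect((p[:,:2]*1000).astype(np.float32))
        mu=np.array([cx,cy])/1000; th=np.radians(ang+(90 if b>a else 0)); d=np.array([np.cos(th),np.sin(th)])
        if d[0]>0: d=-d
        o=mu-.015*d; y=np.degrees(np.arctan2(-d[1],-d[0]))
        out[n]=(o,y); print(n,len(p),'len',max(a,b),min(a,b),'origin',np.round(o,4),'yaw away from cap',round(y,1),'zmax',np.nanpercentile(p[:,2],90))
    return out
E
python3 - <<'E'
from h import *
c=dict(np.load('w1.npz')); testers(c,c,dict(green=(213,165),yellow=(252,150),coral=(300,160),white=(357,150),blue=(406,162)))
plan([(.45,.04,.42,0)])
E
```

```text
green 652 len 119.40901184082031 18.464378356933594 origin [0.4275 0.3297] yaw away from cap 2.7 zmax 0.018187003187939005
yellow 657 len 119.1065444946289 17.9344539642334 origin [0.4545 0.2558] yaw away from cap -14.3 zmax 0.018240899920295296
coral 644 len 119.32310485839844 18.026309967041016 origin [0.4328 0.1696] yaw away from cap -22.3 zmax 0.018278874631711274
white 688 len 118.92115783691406 18.215564727783203 origin [0.4533 0.0782] yaw away from cap 7.6 zmax 0.018030665250037856
blue 704 len 118.6964111328125 18.723041534423828 origin [ 0.4302 -0.012 ] yaw away from cap 8.9 zmax 0.018042162222430776
[[0.0854, 0.0075, 0.0449, -0.0103, 0.0001, 0.0002, -0.0009], [0.0854, 0.0074, 0.0448, -0.0104, 0.0001, 0.0002, -0.0009], [0.0854, 0.0074, 0.0449, -0.0103, 0.0001, 0.0002, -0.0009], [0.0854, 0.0074, 0.0449, -0.0104, 0.0001, 0.0002, -0.0009]]
-- [0.45 0.04 0.42]
```

step_arm(targets=[[[0.0854,0.0075,0.0449,-0.0104,0,0,0],[0.0854,0.0074,0.0449,-0.0104,0,0,0],[0.0854,0.0074,0.0449,-0.0104,0,0,0],[0.0854,0.0074,0.0449,-0.0104,0,0,0],[0.0854,0,0,0,0,0,0]]])

```text
t: 2.02
ee_pos: [0.4499, 0.04, 0.4213]
eef_rot: [-3.141, 0.004, -0.002]
ft_force: [0.1, -0.1, -0.7]
opening: 0.0852
finger_force: 0.0
```

```bash
python3 - <<'E'
from h import *
s=robot.get_state();c=robot.capture('wrist');save(c,'w2');np.savez('w2.npz',**c,ee_pos=s['ee_pos'],eef_rot=s['eef_rot'])
W=cloud(c,s)
def rect(z0,z1,box,n):
    m=(W[...,2]>z0)&(W[...,2]<z1)&(W[...,0]>box[0])&(W[...,0]<box[1])&(W[...,1]>box[2])&(W[...,1]<box[3])
    k,l,st,ce=cv2.connectedComponentsWithStats(m.astype(np.uint8)); i=1+st[1:,4].argmax(); p=W[l==i]
    r=cv2.minAreaRect((p[:,:2]*1000).astype(np.float32)); print(n,len(p),r,'z',np.median(p[:,2])); return p
rect(.010,.022,(.5,.72,-.1,.28),'rack base')
p=rect(.005,.08,(.5,.75,-.1,.28),'rack all')
rect(.06,.073,(.4,.6,-.3,-.08),'deck')
q=W[(W[...,2]>.098)&(W[...,2]<.11)&(W[...,0]>.4)&(W[...,0]<.6)&(W[...,1]<-.1)&(W[...,1]>-.32)];print('button',len(q),q.mean(0), (q.max(0)+q.min(0))/2,np.ptp(q,axis=0))
q=W[(W[...,2]>.083)&(W[...,2]<.09)&(W[...,0]>.4)&(W[...,0]<.6)&(W[...,1]<-.1)&(W[...,1]>-.32)];print('ring',len(q),(q.max(0)+q.min(0))/2,np.ptp(q,axis=0))
# clip tops
q=W[(W[...,2]>.036)&(W[...,2]<.06)&(W[...,0]>.5)&(W[...,0]<.75)&(W[...,1]>-.06)&(W[...,1]<.27)]
print('clips',len(q),q.mean(0),np.percentile(q[:,2],95))
E
```

```text
rack base 10372 ((611.4689331054688, 99.91902160644531), (250.05931091308594, 132.1269073486328), 81.71829223632812) z 0.014098206427561821
rack all 12047 ((611.472412109375, 99.91216278076172), (249.99774169921875, 132.35093688964844), 81.61045837402344) z 0.014340716876683257
deck 4454 ((500.0555725097656, -190.59007263183594), (137.53160095214844, 108.17225646972656), 76.80184936523438) z 0.06579144111046684
button 243 [ 0.49255582 -0.22153143  0.1025849 ] [ 0.49207757 -0.22273795  0.10161714] [0.02599812 0.02725618 0.00700803]
ring 525 [ 0.49210837 -0.22257831  0.08616994] [0.05211677 0.05282462 0.00627748]
clips 810 [0.62692371 0.09812969 0.04274137] 0.045603717766113036
```

View pics/w2.png

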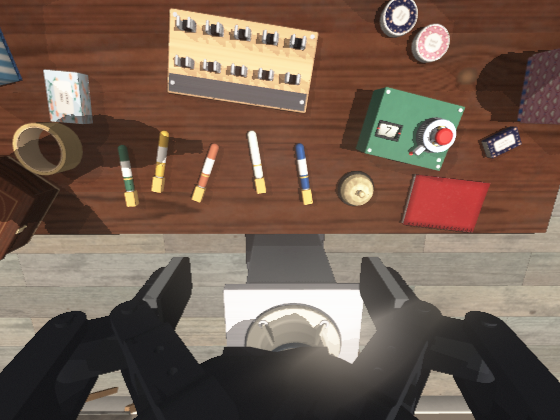

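Rack is fully in view (base measures 250.1 x 132.1 mm), drum shows 7 at (388,130), tab at (417,150). Checking rack x against the clips and planning for the blue tester.

```bash
cat >> h.py <<'E'
RA=np.radians(-8.33); RX=np.array([np.cos(RA),np.sin(RA)]); RY=np.array([-RX[1],RX[0]]); RO=np.array([.6115,.0999])+.011*RX
SL=dict(blue=-.092,white=-.046,coral=0,yellow=.046,green=.092)
def slot(n,dx=0): return RO+RY*SL[n]+RX*dx
E
python3 - <<'E'
from h import *
c=dict(np.load('w2.npz')); W=cloud(c,c)
q=W[(W[...,2]>.037)&(W[...,2]<.06)&(W[...,0]>.5)&(W[...,0]<.75)&(W[...,1]>-.06)&(W[...,1]<.27)]
r=np.c_[(q[:,:2]-RO)@RX,(q[:,:2]-RO)@RY]*1000
print(np.histogram(r[:,0],bins=np.arange(-60,61,5))); 
for sgn in(-1,1):
    a=r[r[:,0]*sgn>0]; print(np.percentile(a[:,0],[3,97]))
for y in(-92,-46,0,46,92):
    a=r[abs(r[:,1]-y)<20]; print(y,np.percentile(a[:,1],[2,98]).mean())
t=testers(c,c,dict(green=(127,175),yellow=(160,160),coral=(206,172),white=(257,162),blue=(304,172)))
o,y=t['blue']; plan([(*o,.12,y),(*o,.003,y)],g=.05)
E
```

```text
(array([  0,   0,   0,   0,   0,  66, 123, 121,  53,   0,   0,   0,   0,
         0,   0,   0,  54, 139, 136,  76,   0,   0,   0,   0]), array([-60, -55, -50, -45, -40, -35, -30, -25, -20, -15, -10,  -5,   0,
         5,  10,  15,  20,  25,  30,  35,  40,  45,  50,  55,  60]))
[-32.21901555 -18.33000951]
[23.47672739 37.84466369]
-92 -91.95830365942501
-46 -45.84319790451151
0 -0.09130083085500296
46 44.963802192760795
92 90.9769500132497
green 594 len 118.48304748535156 18.08001136779785 origin [0.4278 0.3273] yaw away from cap 1.0 zmax 0.018300879034353717
yellow 580 len 118.87277221679688 18.047874450683594 origin [0.4552 0.2567] yaw away from cap -12.7 zmax 0.018202461143126864
coral 535 len 119.05741119384766 18.51076316833496 origin [0.4332 0.1698] yaw away from cap -22.2 zmax 0.018362411325842563
white 540 len 118.76263427734375 17.798831939697266 origin [0.4531 0.0784] yaw away from cap 8.4 zmax 0.01821402999275303
blue 523 len 120.14622497558594 17.822038650512695 origin [ 0.4302 -0.0119] yaw away from cap 9.4 zmax 0.01802818455445172
[[0.05, -0.0032, 0.0089, 0.0501, -0.0001, 0.0, -0.0275], [0.05, -0.0035, 0.0087, 0.0501, -0.0001, 0.0, -0.0275], [0.05, -0.0037, 0.0087, 0.0501, -0.0001, 0.0, -0.0275], [0.05, -0.004, 0.0086, 0.0501, -0.0001, 0.0, -0.0275], [0.05, -0.0042, 0.0084, 0.0501, -0.0001, 0.0, -0.0275]]
[[0.05, -0.0044, 0.0083, 0.0501, -0.0001, 0.0, -0.0275]]
-- [ 0.4302 -0.0118  0.12  ]
[[0.05, 0.0, 0.0, 0.039, 0.0, 0.0, 0.0], [0.05, 0.0, 0.0, 0.039, 0.0, 0.0, 0.0], [0.05, 0.0, 0.0, 0.039, 0.0, 0.0, 0.0]]
-- [ 0.4302 -0.0118  0.003 ]
```

step_arm(targets=[[[0.05,-0.0032,0.0089,0.0501,0,0,-0.0275],[0.05,-0.0035,0.0087,0.0501,0,0,-0.0275],[0.05,-0.0037,0.0087,0.0501,0,0,-0.0275],[0.05,-0.004,0.0086,0.0501,0,0,-0.0275],[0.05,-0.0042,0.0084,0.0501,0,0,-0.0275]]])

```text
t: 2.7
ee_pos: [0.4327, -0.0019, 0.168]
eef_rot: [-3.133, -0.22, 0.001]
ft_force: [1.0, 0.5, -0.6]
opening: 0.0499
finger_force: 0.0
```

step_arm(targets=[[[0.05,-0.0044,0.0083,0.0501,0,0,-0.0275],[0.05,0,0,0.039,0,0,0],[0.05,0,0,0.039,0,0,0],[0.05,0,0,0.03,0,0,0],[0.05,0,0,0,0,0,0]]])

```text
t: 3.32
ee_pos: [0.428, -0.0113, 0.01]
eef_rot: [3.13, 0.261, -0.009]
ft_force: [0.3, -0.1, 0.6]
opening: 0.0501
finger_force: 0.0
```

```bash
sed -i 's/+.011\*RX/+.0137*RX/' h.py; python3 - <<'E'
from h import *
s=robot.get_state(); print(s['ee_pos'],np.degrees(yaw_of(s)),s['ft_force'],s['opening'])
c=robot.capture('wrist');save(c,'w3')
E
```

```text
[ 0.42801163 -0.01130537  0.0100495 ] 9.533921572971138 [ 0.32341317 -0.09469342  0.5964441 ] 0.05010803026336804
```

View pics/w3.png

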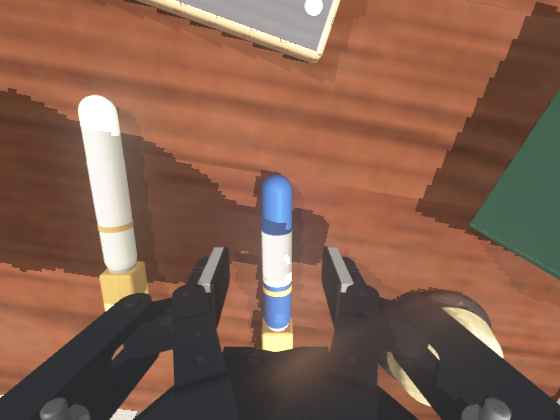

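The blue tube (u277) is centred between the pads (215 and 340), with the band near the pads. Lowering and gripping.

step_arm(targets=[[[0.05,0.001,0,0.008,0,0,0],[0.0,0,0,0,0,0,0],[0.0,0,0,0,0,0,0],[0.0,0,0,0,0,0,0]]], newtons=60)

```text
t: 3.88
ee_pos: [0.4318, -0.0117, 0.0047]
eef_rot: [-3.131, -0.259, -0.002]
ft_force: [-2.0, 0.3, 5.1]
opening: 0.0132
finger_force: 58.6
```

step_arm(targets=[[[0.0,0,0,0,0,0,0],[0.0,0,0,-0.03,0,0,0],[0.0,0,0,-0.055,0,0,0],[0.0,0,0,0,0,0,0]]])

```text
t: 4.38
ee_pos: [0.4343, -0.0112, 0.093]
eef_rot: [-3.13, -0.259, -0.014]
ft_force: [0.4, -0.4, -2.3]
opening: 0.0129
finger_force: 58.7
```

```bash
python3 - <<'E'
from h import *
print(slot('blue'))
s=robot.get_state(); print(s['ee_pos'],np.degrees(yaw_of(s)),s['opening'],s['finger_force'])
p=slot('blue');plan([(*p,.10,-8.33)],g=0)
E
```

```text
[0.61172703 0.00688582]
[ 0.43434123 -0.0111884   0.0929582 ] 9.477201470521841 0.01293796305116496 58.679927587509155
[[0, 0.0445, 0.0028, -0.0014, -0.0005, -0.0022, 0.0777], [0, 0.0446, -0.0006, -0.0014, -0.0005, -0.0022, 0.0777], [0, 0.0444, -0.004, -0.0016, -0.0005, -0.0022, 0.0777], [0, 0.0439, -0.0076, -0.0016, -0.0005, -0.0022, 0.0777]]
-- [0.6117 0.0069 0.1   ]
```

```bash
cat >> h.py <<'E'
def held(name):
    """axis point of the held tester in the tool frame, from the part of the tube/cap in front of the pads"""
    s=robot.get_state(); c=robot.capture('wrist'); save(c,name); W=cloud(c,s)
    T=(W-np.array(s['ee_pos']))@Ro.from_rotvec(s['eef_rot']).as_matrix()
    m=(abs(T[...,1])<.014)&(abs(T[...,2]+.005)<.03)&(T[...,0]>.012)&(T[...,0]<.08)
    p=T[m]; 
    if len(p)<20: print('nothing held',len(p)); return
    for a in range(12,60,8):
        q=p[(p[:,0]*1000>=a)&(p[:,0]*1000<a+8)]
        if len(q)>5: print(a,len(q),'ymid',round((np.percentile(q[:,1],2)+np.percentile(q[:,1],98))/2*1000,1),'ztop',round(np.percentile(q[:,2],3)*1000,1))
    print('tube end x',np.percentile(p[:,0],99.5)*1000,'opening',s['opening'],'pos',s['ee_pos'])
E
python3 -c "
from h import *
held('w4')"
```

```text
12 461 ymid -0.5 ztop -12.1
20 472 ymid -0.5 ztop -11.7
28 496 ymid -0.2 ztop -11.6
36 497 ymid -0.3 ztop -11.0
tube end x 43.51020608334928 opening 0.01293796305116496 pos [ 0.43434123 -0.0111884   0.0929582 ]
```

View pics/w4.png

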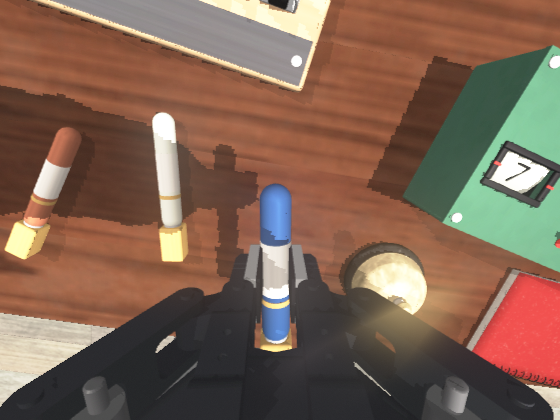

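Tester held level (1–2°), axis 4 mm behind the TCP, centred. On to the rack.

step_arm(targets=[[[0,0.0449,0.0028,-0.0014,0,0,0.0777],[0,0.045,-0.0006,-0.0014,0,0,0.0777],[0,0.0448,-0.004,-0.0016,0,0,0.0777],[0,0.0443,-0.0076,-0.0016,0,0,0.0777],[0,0,0,0,0,0,0]]])

```text
t: 5.05
ee_pos: [0.6115, 0.0064, 0.092]
eef_rot: [3.132, -0.231, -0.005]
ft_force: [-0.5, 0.5, -1.2]
opening: 0.0132
finger_force: 58.7
```

```bash
python3 - <<'E'
from h import *
p=slot('blue',.0015); print(p,'levels 2deg rot')
s=robot.get_state(); print(s['ee_pos'],np.degrees(yaw_of(s)),s['eef_rot'])
plan([(*p,.055,-8.33)],g=0)
E
```

```text
[0.61321121 0.0066685 ] levels 2deg rot
[0.61149329 0.00639334 0.09204735] -8.43631789804873 [ 3.13226098 -0.2310144  -0.00496744]
[[0, 0.0018, -0.0006, 0.037, 0.001, 0.0031, -0.0019]]
-- [0.6132 0.0067 0.055 ]
```

step_arm(targets=[[[0,0.0018,-0.0006,0.025,0,0,0],[0,0,0,0.022,0,0,0],[0,0,0,0,0,0,0]]])

```text
t: 5.42
ee_pos: [0.6102, 0.0068, 0.0459]
eef_rot: [3.133, -0.229, -0.007]
ft_force: [0.8, 0.7, -0.4]
opening: 0.0134
finger_force: 58.7
```

step_arm(targets=[[[0,0,0,0.005,0,0,0],[0,0,0,0.005,0,0,0],[0,0,0,0,0,0,0]]])

```text
t: 5.8
ee_pos: [0.6138, 0.0065, 0.0398]
eef_rot: [-3.133, 0.228, -0.007]
ft_force: [1.8, -0.8, 3.9]
opening: 0.0133
finger_force: 59.1
```

step_arm(targets=[[[0,0,0,0.004,0,0,0],[0,0,0,0.004,0,0,0],[0,0,0,0,0,0,0]]])

```text
t: 6.18
ee_pos: [0.6126, 0.0067, 0.0322]
eef_rot: [3.133, -0.228, 0.003]
ft_force: [-4.4, 0.8, 13.5]
opening: 0.0131
finger_force: 60.5
```

step_arm(targets=[[[0,0,0,0.002,0,0,0],[0,0,0,0,0,0,0],[0.028,0,0,-0.002,0,0,0],[0.03,0,0,0,0,0,0]]])

```text
t: 6.68
ee_pos: [0.6116, 0.0066, 0.0296]
eef_rot: [3.133, -0.229, -0.002]
ft_force: [-0.5, 0.8, 0.1]
opening: 0.0301
finger_force: 0.0
```

step_arm(targets=[[[0.03,0,0,-0.05,0,0,0],[0.04,0,0,-0.06,0,0,0],[0.04,-0.03,0,-0.04,0,0,0],[0.04,-0.04,0,0,0,0,0],[0.04,0,0,0,0,0,0]]])

```text
t: 7.3
ee_pos: [0.5406, 0.017, 0.1801]
eef_rot: [-3.133, 0.228, 0.002]
ft_force: [0.9, 0.6, 0.3]
opening: 0.0406
finger_force: 0.0
```

```bash
cat >> h.py <<'E'
def racked(c,s,n):
    W=cloud(c,s); r=np.c_[(W[...,:2].reshape(-1,2)-RO)@RX,(W[...,:2].reshape(-1,2)-RO)@RY,W[...,2].ravel()]
    q=r[(abs(r[:,1]-SL[n])<.007)&(abs(r[:,0])<.1)&(r[:,2]>.03)&(r[:,2]<.08)]*1000
    for a,b in((-70,-48),(-20,20),(34,43)):
        k=q[(q[:,0]>a)&(q[:,0]<b)]; print(n,(a,b),len(k),'ztop',np.percentile(k[:,2],92) if len(k) else None)
    if len(q): print('x ext',q[:,0].min(),q[:,0].max())
E
python3 - <<'E'
from h import *
s=robot.get_state(); c=robot.capture('wrist'); save(c,'w5'); racked(c,s,'blue'); print(s['ee_pos'])
np.savez('w5.npz',**c,ee_pos=s['ee_pos'],eef_rot=s['eef_rot'])
E
```

```text
blue (-70, -48) 306 ztop 45.79806423875525
blue (-20, 20) 670 ztop 44.48681354459727
blue (34, 43) 156 ztop 43.95523409009518
x ext -74.93581441225234 43.87011492260164
[0.5406432  0.0170321  0.18012081]
```

View pics/w5.png

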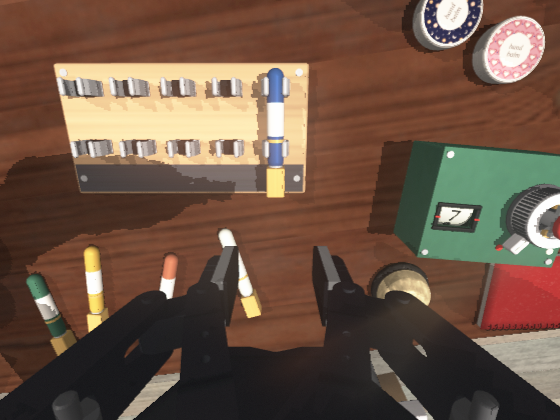

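Blue is home (tube top at 44.5 mm, ends at −75/+44 mm in the rack frame). White is at (240,270). Next white.

```bash
python3 - <<'E'
from h import *
plan([(.4532,.0783,.16,8)],g=.05)
E
```

```text
[[0.05, -0.0483, -0.024, 0.0099, 0.0, 0.0004, -0.1425], [0.05, -0.0445, -0.0306, 0.01, 0.0, 0.0004, -0.1425]]
-- [0.4532 0.0783 0.16  ]
```

step_arm(targets=[[[0.05,-0.0483,-0.024,0.0099,0,0,-0.1425],[0.05,-0.0445,-0.0306,0.01,0,0,-0.1425],[0.05,0,0,0,0,0,0]]])

```text
t: 7.72
ee_pos: [0.4518, 0.0793, 0.1586]
eef_rot: [3.133, 0.225, -0.006]
ft_force: [0.5, -0.1, 0.3]
opening: 0.0501
finger_force: 0.0
```

```bash
cat >> h.py <<'E'
def near(g=.05,zs=(.06,.012),save_as=None,zt=.004):
    """tester under the open gripper: pose from wrist view, and plan down"""
    s=robot.get_state(); c=robot.capture('wrist'); W=cloud(c,s)
    if save_as: save(c,save_as)
    T=(W-np.array(s['ee_pos']))@Ro.from_rotvec(s['eef_rot']).as_matrix()
    mask=((W[...,2]>.007)&(W[...,2]<.021)).astype(np.uint8)
    k,l,st,ce=cv2.connectedComponentsWithStats(mask); best=None
    for i in range(1,k):
        if st[i,4]<150: continue
        p=W[l==i]; t=T[l==i]; m=t.mean(0)
        if best is None or np.hypot(m[0],m[1])<best[0]: best=(np.hypot(m[0],m[1]),p)
    p=best[1]; (cx,cy),(a,b),ang=cv2.minAreaRect((p[:,:2]*1000).astype(np.float32))
    th=np.radians(ang+(90 if b>a else 0)); d=np.array([np.cos(th),np.sin(th)]); d=d*np.sign(d[0])
    e=(p[:,:2]@d).max(); mid=np.array([cx,cy])/1000; o=mid+d*(e-mid@d-.0445)
    y=np.degrees(th); y=(y+90)%180-90
    print('len',a,b,'origin',np.round(o,4),'yaw',round(y,1),'tcp',np.round(s['ee_pos'],4))
    plan([(*o,z,y) for z in zs],s,g=g)
E
python3 -c "
from h import *
near()"
```

```text
len 119.60114288330078 16.39410972595215 origin [0.4538 0.0788] yaw 8.4 tcp [0.4518 0.0793 0.1586]
[[0.05, 0.0012, 0.0003, 0.0493, 0.0002, 0.0018, -0.0021], [0.05, 0.001, 0.0004, 0.0493, 0.0002, 0.0018, -0.0021]]
-- [0.4538 0.0788 0.06  ]
[[0.05, 0.0, 0.0, 0.048, 0.0001, 0.0, 0.0]]
-- [0.4538 0.0788 0.012 ]
```

step_arm(targets=[[[0.05,0.0012,0.0003,0.0493,0,0.0018,-0.002],[0.05,0.001,0.0004,0.0493,0,0.0018,-0.002],[0.05,0,0,0.045,0,0,0],[0.05,0,0,0.011,0,0,0],[0.05,0,0,0,0,0,0]]])

```text
t: 8.4
ee_pos: [0.4578, 0.0778, 0.0056]
eef_rot: [3.133, 0.224, 0.005]
ft_force: [-0.1, -0.0, 0.9]
opening: 0.0501
finger_force: 0.0
```

step_arm(targets=[[[0,0,0,0,0,0,0],[0,0,0,0,0,0,0],[0,0,0,0,0,0,0],[0,0,0,-0.03,0,0,0],[0,0,0,-0.06,0,0,0]]])

```text
t: 9.02
ee_pos: [0.4549, 0.0774, 0.0955]
eef_rot: [3.132, 0.224, -0.001]
ft_force: [2.0, -0.4, -1.4]
opening: 0.0129
finger_force: 58.8
```

```bash
python3 - <<'E'
from h import *
held('w6'); p=slot('white');plan([(*p,.10,-8.33)],g=0)
E
```

```text
12 437 ymid -0.2 ztop -9.5
20 463 ymid -0.2 ztop -9.3
28 498 ymid 0.1 ztop -9.0
36 266 ymid 0.0 ztop -7.5
tube end x 40.31062757721816 opening 0.012946434352151818 pos [0.45487104 0.07739873 0.09548377]
[[0, 0.0507, 0.0163, 0.0025, -0.001, -0.0052, 0.0969], [0, 0.0521, 0.0114, 0.0023, -0.001, -0.0052, 0.0969], [0, 0.053, 0.0062, 0.002, -0.001, -0.0052, 0.0969]]
-- [0.6184 0.0524 0.1   ]
```

step_arm(targets=[[[0,0.0522,0.0163,0,0,0,0.0969],[0,0.0536,0.0114,0,0,0,0.0969],[0,0.0545,0.0062,0,0,0,0.0969],[0,0,0,0,0,0,0],[0,0,0,0,0,0,0]]], newtons=90)

```text
t: 9.7
ee_pos: [0.6183, 0.0514, 0.0962]
eef_rot: [-3.132, 0.231, -0.005]
ft_force: [-0.0, 0.9, -0.3]
opening: 0.0119
finger_force: 88.3
```

```bash
python3 - <<'E'
from h import *
p=slot('white',.0045)
plan([(*p,.055,-8.33)],g=0)
s=robot.get_state(); print(s['ee_pos'],s['joints'])
E
```

```text
[[0, 0.0043, -0.001, 0.0412, -0.0012, -0.0033, -0.0021]]
-- [0.6229 0.0518 0.055 ]
[0.6183413  0.0514067  0.09616718] [ 3.34697088e-01  4.59164123e-01  5.72880939e-02  4.82452260e-04
 -1.16548190e+00  1.08843083e+00]
```

step_arm(targets=[[[0,0.003,-0.0007,0.025,0,0,0],[0,0,0,0.024,0,0,0],[0,0,0,0.006,0,0,0],[0,0,0,0,0,0,0]]])

```text
t: 10.2
ee_pos: [0.6211, 0.052, 0.0417]
eef_rot: [-3.132, 0.23, -0.005]
ft_force: [-0.2, 0.1, -2.6]
opening: 0.0115
finger_force: 88.9
```

step_arm(targets=[[[0,0,0,0.004,0,0,0],[0,0,0,0.004,0,0,0],[0,0,0,0,0,0,0]]])

```text
t: 10.58
ee_pos: [0.622, 0.0519, 0.035]
eef_rot: [-3.132, 0.231, -0.007]
ft_force: [-4.9, 0.6, 10.5]
opening: 0.0118
finger_force: 90.6
```

step_arm(targets=[[[0,0,0,0.003,0,0,0],[0,0,0,0,0,0,0]]])

```text
t: 10.82
ee_pos: [0.622, 0.0519, 0.0347]
eef_rot: [-3.132, 0.23, -0.009]
ft_force: [-12.5, 2.0, 26.6]
opening: 0.0114
finger_force: 92.2
```

step_arm(targets=[[[0.028,0,0,-0.002,0,0,0],[0.03,0,0,0,0,0,0],[0.03,0,0,-0.05,0,0,0],[0.04,0,0,-0.06,0,0,0],[0.04,-0.055,0,-0.02,0,0,0]]])

```text
t: 11.45
ee_pos: [0.5709, 0.0601, 0.1651]
eef_rot: [-3.13, 0.233, -0.017]
ft_force: [-0.4, 1.7, -0.5]
opening: 0.0401
finger_force: 0.0
```

```bash
python3 - <<'E'
from h import *
s=robot.get_state(); c=robot.capture('wrist'); save(c,'w7'); racked(c,s,'white'); racked(c,s,'blue')
plan([(.4330,.1697,.16,-22.2)],g=.05)
E
```

```text
white (-70, -48) 327 ztop 45.83499627875255
white (-20, 20) 675 ztop 44.491822965306376
white (34, 43) 160 ztop 44.0573794167027
x ext -75.24428634889658 43.80652621569647
blue (-70, -48) 322 ztop 45.63812917892386
blue (-20, 20) 668 ztop 44.44535427207173
blue (34, 43) 159 ztop 44.03094628248524
x ext -75.10038465739788 43.70107653173136
[[0.05, -0.0483, -0.0296, 0.0018, -0.0016, -0.002, 0.0798], [0.05, -0.0505, -0.0257, 0.0019, -0.0016, -0.002, 0.0798], [0.05, -0.0524, -0.0216, 0.0019, -0.0016, -0.002, 0.0798]]
-- [0.433  0.1697 0.16  ]
```

White is home too. Coral next.

step_arm(targets=[[[0.05,-0.0483,-0.0296,0.0018,0,0,0.0798],[0.05,-0.0505,-0.0257,0.0019,0,0,0.0798],[0.05,-0.0524,-0.0216,0.0019,0,0,0.0798],[0.05,0,0,0,0,0,0]]])

```text
t: 12.0
ee_pos: [0.4344, 0.1707, 0.1555]
eef_rot: [-3.083, 0.598, -0.004]
ft_force: [1.0, -0.8, 0.8]
opening: 0.0502
finger_force: 0.0
```

```bash
python3 -c "
from h import *
near()"
```

```text
len 17.310382843017578 119.10002136230469 origin [0.4332 0.1702] yaw -21.8 tcp [0.4344 0.1707 0.1555]
[[0.05, -0.0006, 0.0005, 0.0478, -0.0009, -0.0011, -0.0016], [0.05, -0.0005, 0.0005, 0.0477, -0.0009, -0.0011, -0.0016]]
-- [0.4332 0.1703 0.06  ]
[[0.05, 0.0, 0.0, 0.048, 0.0, 0.0, 0.0]]
-- [0.4332 0.1703 0.012 ]
```

step_arm(targets=[[[0.05,0,0.0003,0.048,0,0,0],[0.05,0,0.0003,0.048,0,0,0],[0.05,0,0,0.044,0,0,0],[0.05,0,0,0.0115,0,0,0],[0.05,0,0,0,0,0,0]]])

```text
t: 12.68
ee_pos: [0.4378, 0.1681, 0.0044]
eef_rot: [-3.083, 0.605, -0.005]
ft_force: [-0.3, 0.3, 0.6]
opening: 0.0499
finger_force: 0.0
```

step_arm(targets=[[[0,0,0,0,0,0,0],[0,0,0,0,0,0,0],[0,0,0,0,0,0,0],[0,0,0,-0.03,0,0,0],[0,0,0,-0.06,0,0,0]]])

```text
t: 13.3
ee_pos: [0.4354, 0.1675, 0.0943]
eef_rot: [3.081, -0.604, 0.0]
ft_force: [0.9, 0.3, 0.3]
opening: 0.0123
finger_force: 88.3
```

```bash
python3 - <<'E'
from h import *
held('w8'); p=slot('coral');plan([(*p,.10,-8.33)],g=0)
E
```

```text
12 440 ymid -0.3 ztop -10.3
20 469 ymid -0.6 ztop -10.2
28 503 ymid -0.6 ztop -10.1
36 228 ymid -0.8 ztop -8.3
tube end x 39.58783212714211 opening 0.012345474760822987 pos [0.4354313  0.1675471  0.09433838]
[[0, 0.0495, -0.0006, 0.0016, -0.0022, -0.0032, -0.0598], [0, 0.0494, 0.0024, 0.0015, -0.0022, -0.0032, -0.0598], [0, 0.0491, 0.0054, 0.0013, -0.0022, -0.0032, -0.0598], [0, 0.0488, 0.0083, 0.0012, -0.0022, -0.0032, -0.0598]]
-- [0.625  0.0979 0.1   ]
```

step_arm(targets=[[[0,0.0508,-0.0006,0,0,0,-0.0598],[0,0.0507,0.0024,0,0,0,-0.0598],[0,0.0504,0.0054,0,0,0,-0.0598],[0,0.0501,0.0083,0,0,0,-0.0598],[0,0,0,0,0,0,0]]])

```text
t: 13.98
ee_pos: [0.6282, 0.0927, 0.0944]
eef_rot: [-3.132, 0.235, -0.006]
ft_force: [-0.6, 0.1, -0.9]
opening: 0.0123
finger_force: 88.2
```

```bash
python3 - <<'E'
from h import *
p=slot('coral',.005)
plan([(*p,.055,-8.33)],g=0)
held('w9')
E
```

```text
[[0, 0.0009, -0.0047, 0.0394, -0.0008, -0.004, -0.0047]]
-- [0.63   0.0972 0.055 ]
12 460 ymid -0.5 ztop -10.4
20 458 ymid -0.5 ztop -10.1
28 503 ymid -0.8 ztop -10.1
36 239 ymid -0.7 ztop -8.3
tube end x 39.7764476196476 opening 0.012264616456422314 pos [0.62820537 0.09271447 0.094432  ]
```

step_arm(targets=[[[0,0.001,-0.0042,0.025,0,0,-0.004],[0,0,0,0.014,0,0,0],[0,0,0,0,0,0,0]]])

```text
t: 14.4
ee_pos: [0.6263, 0.0984, 0.0553]
eef_rot: [3.133, -0.225, 0.002]
ft_force: [-0.6, 0.7, -0.4]
opening: 0.0117
finger_force: 88.2
```

```bash
python3 - <<'E'
from h import *
p=slot('coral',.005)
plan([(*p,.042,-8.33)],g=0)
s=robot.get_state();c=robot.capture('wrist')
W=cloud(c,s); r=np.c_[(W[...,:2].reshape(-1,2)-RO)@RX,(W[...,:2].reshape(-1,2)-RO)@RY,W[...,2].ravel()]*1000
q=r[(abs(r[:,1])<14)&(r[:,0]>30)&(r[:,0]<60)]
for lo,hi in((.050,.075),(.03,.046)):
    k=q[(q[:,2]>lo*1000)&(q[:,2]<hi*1000)]
    if len(k)>5: print(lo,len(k),np.percentile(k[:,:2],[3,97],axis=0))
E
```

```text
[[0, 0.0038, 0.0007, 0.0133, 0.0, -0.0014, 0.0022]]
-- [0.63   0.0972 0.042 ]
0.05 690 [[30.34670714 -5.71528027]
 [40.62936154  8.27476444]]
0.03 204 [[ 30.28701405 -11.94426179]
 [ 36.15331931  12.89234357]]
```

step_arm(targets=[[[0,0.003,0.0007,0.0133,0,0,0],[0,0,0,0.004,0,0,0],[0,0,0,0.004,0,0,0],[0,0,0,0,0,0,0]]])

```text
t: 14.95
ee_pos: [0.6303, 0.0972, 0.034]
eef_rot: [-3.132, 0.226, -0.004]
ft_force: [0.8, 0.8, -1.6]
opening: 0.0118
finger_force: 89.2
```

step_arm(targets=[[[0,0,0,0.0015,0,0,0],[0,0,0,0,0,0,0]]])

```text
t: 15.2
ee_pos: [0.631, 0.0972, 0.0338]
eef_rot: [-3.133, 0.225, -0.007]
ft_force: [-0.4, -1.0, 3.8]
opening: 0.0118
finger_force: 90.6
```

step_arm(targets=[[[0,0,0,0.003,0,0,0],[0,0,0,0,0,0,0]]])

```text
t: 15.45
ee_pos: [0.6317, 0.0973, 0.0336]
eef_rot: [-3.133, 0.223, -0.011]
ft_force: [-4.9, -0.3, 16.7]
opening: 0.012
finger_force: 92.2
```

step_arm(targets=[[[0.028,0,0,-0.002,0,0,0],[0.03,0,0,0,0,0,0],[0.03,0,0,-0.05,0,0,0],[0.04,0,0,-0.06,0,0,0],[0.04,-0.055,0,-0.02,0,0,0]]])

```text
t: 16.08
ee_pos: [0.5791, 0.1055, 0.1651]
eef_rot: [-3.131, 0.228, -0.016]
ft_force: [-1.1, 1.2, -0.3]
opening: 0.0398
finger_force: 0.0
```

```bash
python3 - <<'E'
from h import *
s=robot.get_state(); c=robot.capture('wrist'); save(c,'w10'); racked(c,s,'coral')
plan([(.4550,.2563,.16,-13.5)],g=.05)
E
```

```text
coral (-70, -48) 320 ztop 45.632136888200506
coral (-20, 20) 674 ztop 44.43102040792271
coral (34, 43) 175 ztop 44.1638724929607
x ext -72.38651747074329 46.15305192919532
[[0.05, -0.0342, -0.033, 0.0015, -0.0011, -0.0014, 0.0229], [0.05, -0.035, -0.0323, 0.0015, -0.0011, -0.0014, 0.0229], [0.05, -0.0357, -0.0314, 0.0015, -0.0011, -0.0014, 0.0229], [0.05, -0.0364, -0.0307, 0.0015, -0.0011, -0.0014, 0.0229]]
-- [0.455  0.2563 0.16  ]
```

Coral is home. Yellow next.

step_arm(targets=[[[0.05,-0.0342,-0.033,0.0015,0,0,0.0229],[0.05,-0.035,-0.0323,0.0015,0,0,0.0229],[0.05,-0.0357,-0.0314,0.0015,0,0,0.0229],[0.05,-0.0364,-0.0307,0.0015,0,0,0.0229],[0.05,0,0,0,0,0,0]]])

```text
t: 16.75
ee_pos: [0.4571, 0.2573, 0.1549]
eef_rot: [-3.12, 0.363, -0.003]
ft_force: [0.1, 0.6, -0.1]
opening: 0.0501
finger_force: 0.0
```

```bash
python3 -c "
from h import *
near()"
```

```text
len 17.188989639282227 119.30036926269531 origin [0.4552 0.2566] yaw -13.2 tcp [0.4571 0.2573 0.1549]
[[0.05, -0.0009, 0.0006, 0.0475, -0.0003, -0.001, -0.0006], [0.05, -0.0009, 0.0006, 0.0474, -0.0003, -0.001, -0.0006]]
-- [0.4552 0.2566 0.06  ]
[[0.05, 0.0, 0.0, 0.048, 0.0001, 0.0001, 0.0001]]
-- [0.4552 0.2566 0.012 ]
```

step_arm(targets=[[[0.05,-0.002,0.0005,0.048,0,0,0],[0.05,-0.002,0.0005,0.048,0,0,0],[0.05,0,0,0.044,0,0,0],[0.05,0,0,0.011,0,0,0],[0.05,0,0,0,0,0,0]]])

```text
t: 17.42
ee_pos: [0.4562, 0.2551, 0.0049]
eef_rot: [-3.12, 0.37, -0.005]
ft_force: [-0.2, 1.0, 1.4]
opening: 0.0499
finger_force: 0.0
```

step_arm(targets=[[[0,0,0,0,0,0,0],[0,0,0,0,0,0,0],[0,0,0,0,0,0,0],[0,0,0,-0.03,0,0,0],[0,0,0,-0.06,0,0,0]]])

```text
t: 18.05
ee_pos: [0.4539, 0.2545, 0.0944]
eef_rot: [3.117, -0.369, 0.0]
ft_force: [1.5, 1.4, 0.2]
opening: 0.0119
finger_force: 88.4
```

```bash
python3 - <<'E'
from h import *
held('w11'); p=slot('yellow');plan([(*p,.10,-8.33)],g=0)
E
```

```text
12 434 ymid -0.3 ztop -10.0
20 463 ymid -0.3 ztop -9.7
28 487 ymid -0.1 ztop -9.7
36 462 ymid -0.3 ztop -9.4
tube end x 43.23492166178245 opening 0.011936510756125576 pos [0.45387804 0.25445829 0.0943853 ]
[[0, 0.0486, 0.0178, 0.0016, -0.0023, -0.0033, -0.022], [0, 0.0482, 0.0188, 0.0016, -0.0023, -0.0033, -0.022], [0, 0.0477, 0.0199, 0.0014, -0.0023, -0.0033, -0.022], [0, 0.0473, 0.021, 0.0013, -0.0023, -0.0033, -0.022]]
-- [0.6317 0.1434 0.1   ]
```

step_arm(targets=[[[0,0.0488,0.0178,0,0,0,-0.022],[0,0.0484,0.0188,0,0,0,-0.022],[0,0.0479,0.0195,0,0,0,-0.022],[0,0.0475,0.02,0,0,0,-0.022],[0,0,0,0,0,0,0]]])

```text
t: 18.73
ee_pos: [0.6309, 0.1399, 0.0949]
eef_rot: [-3.132, 0.237, -0.007]
ft_force: [0.1, 0.6, -0.5]
opening: 0.0117
finger_force: 88.5
```

```bash
python3 - <<'E'
from h import *
p=slot('yellow',.0015)
plan([(*p,.055,-8.33)],g=0)
E
```

```text
[[0, 0.0016, -0.0035, 0.0399, -0.001, -0.0043, -0.0055]]
-- [0.6332 0.1432 0.055 ]
```

step_arm(targets=[[[0,0.0016,-0.003,0.025,0,0,-0.0055],[0,0,0,0.014,0,0,0],[0,0,0,0,0,0,0]]])

```text
t: 19.1
ee_pos: [0.6297, 0.145, 0.0553]
eef_rot: [3.133, -0.222, 0.002]
ft_force: [-0.1, -1.0, 0.7]
opening: 0.0119
finger_force: 88.5
```

```bash
cat >> h.py <<'E'
def align(n):
    s=robot.get_state();c=robot.capture('wrist'); y0=SL[n]*1000
    W=cloud(c,s); r=np.c_[(W[...,:2].reshape(-1,2)-RO)@RX,(W[...,:2].reshape(-1,2)-RO)@RY,W[...,2].ravel()]*1000
    q=r[(abs(r[:,1]-y0)<16)&(r[:,0]>28)&(r[:,0]<60)]
    for lo,hi in((50,75),(30,46)):
        k=q[(q[:,2]>lo)&(q[:,2]<hi)]
        if len(k)>5: a=np.percentile(k[:,:2],[3,97],axis=0); print(lo,len(k),'xend',a[1,0],'ymid-slot',a[:,1].mean()-y0)
E
python3 - <<'E'
from h import *
align('yellow')
E
```

```text
50 821 xend 40.70686749010403 ymid-slot 1.7043400205266863
30 236 xend 35.93582740934634 ymid-slot 0.45624525076612343
```

step_arm(targets=[[[0,0.002,0.0011,0.0133,0,0,0],[0,0,0,0.004,0,0,0],[0,0,0,0.004,0,0,0],[0,0,0,0.002,0,0,0],[0,0,0,0,0,0,0]]])

```text
t: 19.77
ee_pos: [0.633, 0.1433, 0.0342]
eef_rot: [-3.133, 0.222, -0.007]
ft_force: [-3.0, -1.5, 6.8]
opening: 0.0119
finger_force: 89.2
```

step_arm(targets=[[[0,0,0,0.002,0,0,0],[0,0,0,0,0,0,0]]])

```text
t: 20.02
ee_pos: [0.633, 0.1433, 0.0341]
eef_rot: [-3.133, 0.221, -0.009]
ft_force: [-7.0, -2.2, 16.9]
opening: 0.0121
finger_force: 90.2
```

step_arm(targets=[[[0.028,0,0,-0.002,0,0,0],[0.03,0,0,0,0,0,0],[0.03,0,0,-0.05,0,0,0],[0.04,0,0,-0.06,0,0,0],[0.04,-0.055,0,-0.02,0,0,0]]])

```text
t: 20.65
ee_pos: [0.5814, 0.152, 0.166]
eef_rot: [-3.13, 0.225, -0.017]
ft_force: [-1.4, 0.9, -0.2]
opening: 0.0398
finger_force: 0.0
```

```bash
python3 - <<'E'
from h import *
s=robot.get_state(); c=robot.capture('wrist'); save(c,'w12'); racked(c,s,'yellow')
plan([(.4277,.3285,.16,1.8)],g=.05)
E
```

```text
yellow (-70, -48) 307 ztop 45.85327789931575
yellow (-20, 20) 670 ztop 44.477668187706634
yellow (34, 43) 154 ztop 44.1454275944237
x ext -74.06037401581796 44.113309245144045
[[0.05, -0.0424, -0.0384, 0.0017, -0.0011, -0.0016, -0.0433], [0.05, -0.0407, -0.0402, 0.0017, -0.0011, -0.0016, -0.0433], [0.05, -0.039, -0.0419, 0.0018, -0.0011, -0.0016, -0.0433], [0.05, -0.037, -0.0436, 0.0017, -0.0011, -0.0016, -0.0433]]
-- [0.4277 0.3285 0.16  ]
```

Yellow is home. Green next.

step_arm(targets=[[[0.05,-0.0424,-0.0384,0.0017,0,0,-0.0433],[0.05,-0.0407,-0.0402,0.0017,0,0,-0.0433],[0.05,-0.039,-0.0419,0.0018,0,0,-0.0433],[0.05,-0.037,-0.0436,0.0017,0,0,-0.0433],[0.05,0,0,0,0,0,0]]])

```text
t: 21.32
ee_pos: [0.4291, 0.3299, 0.1546]
eef_rot: [-3.141, -0.058, -0.004]
ft_force: [0.7, -0.1, -0.0]
opening: 0.05
finger_force: 0.0
```

```bash
python3 -c "
from h import *
near(save_as='w13')"
```

```text
len 119.2183609008789 17.258453369140625 origin [0.4278 0.3296] yaw 2.1 tcp [0.4291 0.3299 0.1546]
[[0.05, -0.0008, 0.0001, 0.0473, -0.0001, -0.0011, -0.0004], [0.05, -0.0007, 0.0002, 0.0473, -0.0001, -0.0011, -0.0004]]
-- [0.4278 0.3295 0.06  ]
[[0.05, 0.0, 0.0, 0.048, 0.0, -0.0001, -0.0001]]
-- [0.4278 0.3295 0.012 ]
```

step_arm(targets=[[[0.05,-0.002,0.0001,0.048,0,0,0],[0.05,-0.002,0.0002,0.048,0,0,0],[0.05,0,0,0.044,0,0,0],[0.05,0,0,0.0105,0,0,0],[0.05,0,0,0,0,0,0]]])

```text
t: 22.0
ee_pos: [0.4289, 0.3267, 0.0052]
eef_rot: [3.141, 0.048, 0.006]
ft_force: [0.2, -0.3, 0.9]
opening: 0.0499
finger_force: 0.0
```

step_arm(targets=[[[0,0,0,0,0,0,0],[0,0,0,0,0,0,0],[0,0,0,0,0,0,0],[0,0,0,-0.03,0,0,0],[0,0,0,-0.06,0,0,0]]])

```text
t: 22.62
ee_pos: [0.4266, 0.3257, 0.0945]
eef_rot: [3.138, 0.049, 0.0]
ft_force: [1.2, 0.7, -0.5]
opening: 0.0121
finger_force: 88.3
```

```bash
python3 - <<'E'
from h import *
held('w14'); p=slot('green');plan([(*p,.10,-8.33)],g=0)
E
```

```text
12 449 ymid -0.0 ztop -9.7
20 462 ymid -0.0 ztop -9.8
28 482 ymid -0.0 ztop -9.4
36 472 ymid 0.0 ztop -8.8
tube end x 43.38117622519884 opening 0.0120848323514552 pos [0.42659012 0.3257101  0.094498  ]
[[0, 0.0404, 0.0295, 0.0014, -0.0017, -0.0026, 0.0357], [0, 0.0415, 0.028, 0.0013, -0.0017, -0.0026, 0.0357], [0, 0.0424, 0.0265, 0.0012, -0.0017, -0.0026, 0.0357], [0, 0.0434, 0.025, 0.0012, -0.0017, -0.0026, 0.0357], [0, 0.0442, 0.0234, 0.0011, -0.0017, -0.0026, 0.0357]]
-- [0.6383 0.1889 0.1   ]
```

step_arm(targets=[[[0,0.0406,0.0292,0,0,0,0.0357],[0,0.0417,0.0277,0,0,0,0.0357],[0,0.0426,0.026,0,0,0,0.0357],[0,0.0436,0.0242,0,0,0,0.0357],[0,0.0442,0.0222,0,0,0,0.0357]]])

```text
t: 23.3
ee_pos: [0.6371, 0.1883, 0.0964]
eef_rot: [-3.131, 0.232, -0.008]
ft_force: [0.1, 0.7, -0.3]
opening: 0.0119
finger_force: 88.2
```

step_arm(targets=[[[0,0,0,0.01,0,0,0],[0,0,0,0,0,0,0]]])

```text
t: 23.55
ee_pos: [0.6348, 0.1889, 0.0846]
eef_rot: [-3.133, 0.232, -0.003]
ft_force: [0.0, 0.3, -0.1]
opening: 0.0115
finger_force: 88.2
```

```bash
python3 - <<'E'
from h import *
align('green')
p=slot('green',.0015)
plan([(*p,.055,-8.33)],g=0)
E
```

```text
30 247 xend 35.724880311259376 ymid-slot 0.2645287767606419
[[0, 0.005, -0.0001, 0.0305, -0.0007, -0.0027, -0.0012]]
-- [0.6399 0.1887 0.055 ]
```

step_arm(targets=[[[0,0.004,0,0.0295,0,0,0],[0,0,0,0,0,0,0]]])

```text
t: 23.85
ee_pos: [0.6375, 0.1889, 0.0545]
eef_rot: [3.132, -0.229, -0.001]
ft_force: [-0.3, -0.5, -0.2]
opening: 0.0118
finger_force: 88.2
```

```bash
python3 - <<'E'
from h import *
align('green'); print(robot.get_state()['opening'])
E
```

```text
50 889 xend 41.984223248367094 ymid-slot -0.21533616461616134
30 228 xend 35.91220223972711 ymid-slot 0.29710968479342625
0.011576815379020364
```

step_arm(targets=[[[0,0.001,-0.0004,0.0125,0,0,0],[0,0,0,0.004,0,0,0],[0,0,0,0.004,0,0,0],[0,0,0,0.002,0,0,0],[0,0,0,0,0,0,0]]])

```text
t: 24.52
ee_pos: [0.6409, 0.1886, 0.0344]
eef_rot: [-3.133, 0.231, -0.006]
ft_force: [-1.5, -1.4, 4.6]
opening: 0.0118
finger_force: 89.3
```

step_arm(targets=[[[0,0,0,0.002,0,0,0],[0,0,0,0,0,0,0]]])

```text
t: 24.78
ee_pos: [0.6409, 0.1887, 0.0343]
eef_rot: [-3.133, 0.23, -0.008]
ft_force: [-5.6, -1.8, 13.2]
opening: 0.0118
finger_force: 90.3
```

step_arm(targets=[[[0.028,0,0,-0.0025,0,0,0],[0.03,0,0,0,0,0,0],[0.03,0,0,-0.05,0,0,0],[0.04,0,0,-0.06,0,0,0],[0.0854,-0.05,0,-0.03,0,0,0]]])

```text
t: 25.4
ee_pos: [0.5934, 0.1964, 0.1764]
eef_rot: [-3.13, 0.234, -0.013]
ft_force: [0.2, 1.6, -0.4]
opening: 0.0568
finger_force: 0.0
```

```bash
python3 - <<'E'
from h import *
s=robot.get_state(); c=robot.capture('wrist'); save(c,'w15')
for n in SL: racked(c,s,n)
plan([(.4921,-.2227,.20,-47.6)])
E
```

```text
blue (-70, -48) 297 ztop 45.786928964581314
blue (-20, 20) 621 ztop 44.308368837425455
blue (34, 43) 149 ztop 44.08750767642888
x ext -74.73243449736077 44.06111276543572
white (-70, -48) 292 ztop 45.757885185384055
white (-20, 20) 621 ztop 44.48719537699489
white (34, 43) 149 ztop 44.06328012574037
x ext -74.56594822293859 43.43787895339504
coral (-70, -48) 295 ztop 45.78592639182389
coral (-20, 20) 619 ztop 44.48844902103731
coral (34, 43) 150 ztop 44.097137774495216
x ext -73.40765223775796 46.18131159405601
yellow (-70, -48) 293 ztop 45.666043521054334
yellow (-20, 20) 623 ztop 44.459896537806095
yellow (34, 43) 157 ztop 43.80998189818648
x ext -74.1628273896252 43.81288351747349
green (-70, -48) 296 ztop 45.914166870187266
green (-20, 20) 641 ztop 44.44119236887904
green (34, 43) 159 ztop 44.102313545702806
x ext -72.93320246688052 45.78848518346589
[[0.0854, -0.0042, 0.0537, -0.0028, -0.0012, -0.0008, 0.0855], [0.0854, 0.0004, 0.0539, -0.0028, -0.0012, -0.0008, 0.0855], [0.0854, 0.005, 0.0537, -0.0026, -0.0012, -0.0008, 0.0855], [0.0854, 0.0095, 0.0531, -0.0027, -0.0012, -0.0008, 0.0855], [0.0854, 0.0141, 0.052, -0.0025, -0.0012, -0.0008, 0.0855]]
[[0.0854, 0.0184, 0.0507, -0.0025, -0.0012, -0.0008, 0.0855], [0.0854, 0.0227, 0.0489, -0.0025, -0.0012, -0.0008, 0.0855], [0.0854, 0.0268, 0.0468, -0.0025, -0.0012, -0.0008, 0.0855]]
-- [ 0.4921 -0.2227  0.2   ]
```

All five are home. Now the collar.

step_arm(targets=[[[0.0854,-0.0042,0.0537,-0.004,0,0,0.0855],[0.0854,0.0004,0.0539,-0.004,0,0,0.0855],[0.0854,0.005,0.0537,-0.004,0,0,0.0855],[0.0854,0.0095,0.0531,-0.004,0,0,0.0855],[0.0854,0.0141,0.052,-0.004,0,0,0.0855]]])

```text
t: 26.08
ee_pos: [0.5298, -0.068, 0.1933]
eef_rot: [-3.01, 0.894, -0.004]
ft_force: [1.0, -0.9, 0.8]
opening: 0.0852
finger_force: 0.0
```

step_arm(targets=[[[0.0854,0.0184,0.0507,-0.0025,0,0,0.0855],[0.0854,0.0227,0.0489,-0.0025,0,0,0.0855],[0.0854,0.0268,0.0468,-0.0025,0,0,0.0855],[0.0854,0,0,0,0,0,0]]])

```text
t: 26.58
ee_pos: [0.4932, -0.2271, 0.2004]
eef_rot: [-2.869, 1.275, -0.004]
ft_force: [-0.5, 0.3, 0.3]
opening: 0.0855
finger_force: 0.0
```

```bash
cat >> h.py <<'E'
def ring(n=None):
    s=robot.get_state();c=robot.capture('wrist'); W=cloud(c,s)
    if n: save(c,n)
    b=(W[...,0]>.4)&(W[...,0]<.6)&(W[...,1]<-.15)&(W[...,1]>-.3)
    for nm,a,z in(('ring',.084,.09),('btn',.092,.108)):
        q=W[b&(W[...,2]>a)&(W[...,2]<z)]
        if len(q): print(nm,len(q),(q.max(0)+q.min(0))/2,np.ptp(q,axis=0))
    q=W[b&(W[...,2]>.075)&(W[...,2]<.0835)]; d=q[:,:2]-np.array([.4921,-.2227]); rr=np.hypot(*d.T); q=d[(rr>.031)&(rr<.045)]
    if len(q): print('tab',len(q),np.degrees(np.arctan2(*q.mean(0)[::-1])),rr.max())
    return s
E
python3 - <<'E'
from h import *
s=ring('w16')
plan([(.4921,-.2227,.11,-47.6),(.4921,-.2227,.073,-47.6)])
E
```

```text
ring 1429 [ 0.49243989 -0.22364903  0.08691187] [0.05220126 0.05158585 0.005783  ]
btn 699 [ 0.49251785 -0.22354719  0.10100139] [0.02620011 0.02634817 0.0090398 ]
tab 84 134.2722481863955 0.04097215780383762
[[0.0854, -0.0017, -0.0003, 0.0451, -0.0014, -0.0006, -0.0017], [0.0854, -0.0016, -0.0003, 0.0452, -0.0014, -0.0006, -0.0017]]
-- [ 0.4921 -0.2227  0.11  ]
[[0.0854, 0.0, 0.0, 0.037, -0.0001, 0.0, 0.0]]
-- [ 0.4921 -0.2227  0.073 ]
```

View pics/w16.png

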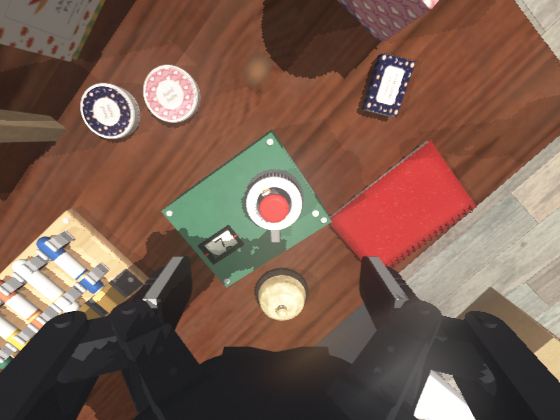

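Counter view: ring at (273,203), tab straight below it at (275,236), pads to either side at right angles. Good for gripping.

step_arm(targets=[[[0.0854,-0.0012,-0.0004,0.0451,0,0,0],[0.0854,-0.0012,-0.0004,0.0452,0,0,0],[0.0854,0,0,0.037,0,0,0],[0.0854,0,0,0,0,0,0]]])

```text
t: 27.12
ee_pos: [0.4917, -0.2204, 0.0708]
eef_rot: [-2.874, 1.266, 0.006]
ft_force: [-0.5, -0.2, -0.4]
opening: 0.0849
finger_force: 0.0
```

```bash
python3 - <<'E'
from h import *
plan([(.4924,-.2232,.071,-47.6)])
E
```

```text
[[0.0854, 0.0026, 0.0014, -0.0002, 0.0007, 0.0037, 0.0009]]
-- [ 0.4924 -0.2233  0.071 ]
```

step_arm(targets=[[[0.0854,0.0018,0.001,0,0,0,0],[0.04,0,0,0,0,0,0],[0.04,0,0,0,0,0,0],[0.04,0,0,0,0,0,0],[0.04,0,0,0,0,0,0]]], newtons=25)

```text
t: 27.75
ee_pos: [0.4938, -0.2252, 0.0753]
eef_rot: [2.874, -1.268, 0.006]
ft_force: [-3.8, -2.3, 6.6]
opening: 0.0513
finger_force: 25.8
```

step_arm(targets=[[[0.04,0,0,-0.003,0,0,0],[0.04,0,0,0,0,0,-0.17],[0.04,0,0,0,0,0,-0.17],[0.04,0,0,0,0,0,-0.17],[0.04,0,0,0,0,0,-0.17]]])

```text
t: 28.38
ee_pos: [0.4943, -0.224, 0.0756]
eef_rot: [-3.132, 0.23, -0.006]
ft_force: [2.8, -3.5, -8.7]
opening: 0.0503
finger_force: 31.6
```

step_arm(targets=[[[0.04,0,0,0.0015,0,0,-0.17],[0.04,0,0,0,0,0,-0.17],[0.04,0,0,0,0,0,-0.17],[0.04,0,0,0,0,0,0]]])

```text
t: 28.88
ee_pos: [0.4943, -0.2232, 0.0755]
eef_rot: [-3.091, -0.556, -0.007]
ft_force: [-1.3, 4.4, 3.0]
opening: 0.0509
finger_force: 32.8
```

Yaw went from −47.6° to +20.4°. Release, rise, and check the tab.

step_arm(targets=[[[0.0854,0,0,0,0,0,0],[0.0854,0,0,0,0,0,0],[0.0854,0,0,-0.05,0,0,0],[0.0854,0,0,-0.05,0,0,0],[0.0854,0,0,0,0,0,0]]])

```text
t: 29.5
ee_pos: [0.4963, -0.2253, 0.1799]
eef_rot: [3.086, 0.559, 0.019]
ft_force: [-0.2, 0.9, -0.7]
opening: 0.0854
finger_force: 0.0
```

```bash
python3 - <<'E'
from h import *
s=ring('w17'); print(s['ee_pos'])
plan([(.4924,-.2232,.125,20)],g=0)
E
```

```text
ring 1636 [ 0.49291874 -0.22345581  0.08684021] [0.05234605 0.05249534 0.00563316]
btn 818 [ 0.49253643 -0.22360046  0.1006306 ] [0.02680253 0.02641167 0.00900419]
tab 93 -157.41165426530986 0.0416432039414156
[ 0.49633246 -0.22527855  0.17985799]
[[0, -0.0023, -0.0023, 0.0521, 0.0035, -0.0075, 0.0087]]
-- [ 0.4924 -0.2232  0.125 ]
```

step_arm(targets=[[[0,-0.0023,-0.0023,0.03,0,0,0],[0,0,0,0.022,0,0,0],[0,0,0,0,0,0,0],[0,0,0,0.011,0,0,0],[0,0,0,0,0,0,0]]])

```text
t: 30.18
ee_pos: [0.4908, -0.2226, 0.1116]
eef_rot: [-3.091, -0.56, -0.004]
ft_force: [-0.1, -0.3, -0.2]
opening: 0.0002
finger_force: 0.0
```

```bash
python3 - <<'E'
from h import *
s=robot.get_state(); print(s['ee_pos'],s['ft_force'],s['opening'])
plan([(.4924,-.2234,.112,20)],g=0)
E
```

```text
[ 0.49078391 -0.22256564  0.11157359] [-0.05048677 -0.30425247 -0.22447897] 0.0002126303561498519
[[0, 0.0012, 0.0013, -0.0004, 0.0002, -0.0028, 0.0095]]
-- [ 0.4924 -0.2234  0.112 ]
```

step_arm(targets=[[[0,0.001,0.001,0.007,0,0,0],[0,0,0,0.01,0,0,0],[0,0,0,0.002,0,0,0],[0,0,0,0,0,0,0]]])

```text
t: 30.68
ee_pos: [0.4929, -0.2234, 0.0936]
eef_rot: [3.09, 0.561, 0.007]
ft_force: [0.2, 0.5, 4.8]
opening: -0.0004
finger_force: 1.9
```

step_arm(targets=[[[0,0,0,0.0015,0,0,0],[0,0,0,0,0,0,0]]])

```text
t: 30.92
ee_pos: [0.493, -0.2235, 0.0933]
eef_rot: [3.089, 0.561, 0.008]
ft_force: [-2.4, 2.6, 11.9]
opening: -0.0001
finger_force: 6.0
```

step_arm(targets=[[[0,0,0,-0.018,0,0,0],[0,0,0,0,0,0,0]]])

```text
t: 31.18
ee_pos: [0.4929, -0.2234, 0.1103]
eef_rot: [3.09, 0.56, 0.009]
ft_force: [0.5, -0.2, -1.3]
opening: 0.0001
finger_force: 0.0
```

```bash
cat >> h.py <<'E'
def drum(n):
    """crop the window, scaled, from the wrist view, appended to a strip"""
    s=robot.get_state();c=robot.capture('wrist'); save(c,n); print(s['ee_pos'])
    M=np.array(c['mount']); R=Ro.from_rotvec(s['eef_rot']).as_matrix()
    a=np.radians(-13.2); X=np.array([np.cos(a),np.sin(a)]); Y=np.array([-X[1],X[0]])
    o=np.array([.5001,-.1906]); win=o+Y*.033+X*0
    p=R.T@(np.array([*win,.067])-s['ee_pos']); k=M[:3,:3].T@(p-M[:3,3]); u=c['fx']*k[0]/k[2]+c['cx']; v=c['fy']*k[1]/k[2]+c['cy']
    print('window px',u,v); return c,u,v
E
python3 - <<'E'
from h import *
c,u,v=drum('w18')
E
```

```text
[ 0.49292705 -0.2233602   0.11030369]
window px 190.56259394874633 178.40911265855624
```

View pics/w18.png

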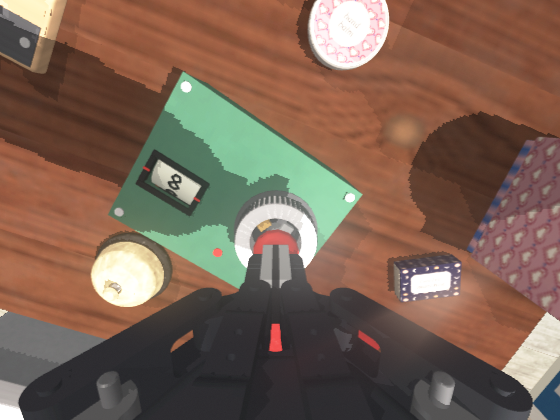

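The window at (177,182) shows 8: one full press, one step. Seven more; I'll do three and check.

step_arm(targets=[[[0,0,0,0.0175,0,0,0],[0,0,0,0.0005,0,0,0],[0,0,0,0,0,0,0],[0,0,0,-0.018,0,0,0],[0,0,0,0,0,0,0]]])

```text
t: 31.85
ee_pos: [0.4927, -0.2233, 0.1097]
eef_rot: [3.091, 0.56, 0.007]
ft_force: [0.4, 0.1, -0.2]
opening: -0.0001
finger_force: 0.0
```

```bash
python3 -c "
from h import *
c,u,v=drum('d1')"
```

```text
[ 0.49273814 -0.22326555  0.10969917]
window px 190.5541423681717 178.34658980120105
```

step_arm(targets=[[[0,0,0,0.0175,0,0,0],[0,0,0,0.0005,0,0,0],[0,0,0,0,0,0,0],[0,0,0,-0.018,0,0,0],[0,0,0,0,0,0,0]]])

```text
t: 32.52
ee_pos: [0.4926, -0.2232, 0.1094]
eef_rot: [3.091, 0.56, 0.007]
ft_force: [-0.6, 0.8, -0.6]
opening: -0.0002
finger_force: 0.0
```

```bash
python3 -c "
from h import *
c,u,v=drum('d2')"
```

```text
[ 0.49257709 -0.2232256   0.1094194 ]
window px 190.575196081348 178.20977618540235
```

step_arm(targets=[[[0,0,0,0.0175,0,0,0],[0,0,0,0.0005,0,0,0],[0,0,0,0,0,0,0],[0,0,0,-0.018,0,0,0],[0,0,0,0,0,0,0]]])

```text
t: 33.2
ee_pos: [0.4926, -0.2232, 0.1093]
eef_rot: [3.091, 0.56, 0.007]
ft_force: [0.3, -0.5, 0.9]
opening: -0.0003
finger_force: 0.0
```

```bash
python3 -c "
from h import *
c,u,v=drum('d3')
cv2.imwrite('pics/strip1.png',cv2.resize(np.hstack([cv2.imread(f'pics/{n}.png')[140:230,125:225] for n in('w18','d1','d2','d3')]),None,fx=2,fy=2,interpolation=2))"
```

```text
[ 0.49255183 -0.22321271  0.10933618]
window px 190.57114584392818 178.20464619602777
```

View pics/strip1.png

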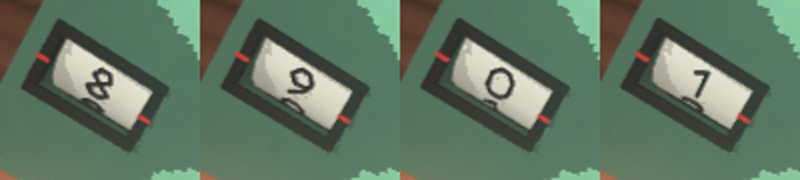

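The strip shows 8, 9, 0, 1, so each press counts once. Four more to reach 5: three, a check, then the last.

step_arm(targets=[[[0,0,0,0.0175,0,0,0],[0,0,0,0.0005,0,0,0],[0,0,0,0,0,0,0],[0,0,0,-0.018,0,0,0],[0,0,0,0,0,0,0]]])

```text
t: 33.88
ee_pos: [0.4925, -0.2232, 0.1093]
eef_rot: [3.091, 0.56, 0.006]
ft_force: [-0.1, 0.6, -0.3]
opening: -0.0001
finger_force: 0.0
```

step_arm(targets=[[[0,0,0,0.0175,0,0,0],[0,0,0,0.0005,0,0,0],[0,0,0,0,0,0,0],[0,0,0,-0.018,0,0,0],[0,0,0,0,0,0,0]]])

```text
t: 34.5
ee_pos: [0.4925, -0.2232, 0.1091]
eef_rot: [3.091, 0.56, 0.006]
ft_force: [-0.6, 0.8, -1.1]
opening: -0.0002
finger_force: 0.0
```

step_arm(targets=[[[0,0,0,0.0175,0,0,0],[0,0,0,0.0005,0,0,0],[0,0,0,0,0,0,0],[0,0,0,-0.018,0,0,0],[0,0,0,0,0,0,0]]])

```text
t: 35.12
ee_pos: [0.4924, -0.2232, 0.109]
eef_rot: [-3.091, -0.56, -0.006]
ft_force: [0.0, 0.4, -1.3]
opening: 0.0002
finger_force: 0.0
```

```bash
python3 -c "
from h import *
c,u,v=drum('d4')
cv2.imwrite('pics/strip2.png',cv2.resize(cv2.imread('pics/d4.png')[140:230,125:225],None,fx=2,fy=2,interpolation=2))"
```

```text
[ 0.49243178 -0.22317579  0.10902634]
window px 190.55738931312953 178.14178314724265
```

View pics/strip2.png

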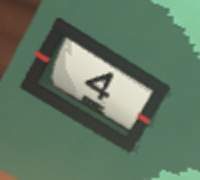

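It shows 4. Last press, then rise and open for the collar.

step_arm(targets=[[[0,0,0,0.0175,0,0,0],[0,0,0,0.0005,0,0,0],[0,0,0,0,0,0,0],[0,0,0,-0.018,0,0,0],[0,0,0,0,0,0,0]]])

```text
t: 35.8
ee_pos: [0.4924, -0.2232, 0.1092]
eef_rot: [3.091, 0.56, 0.006]
ft_force: [0.0, 0.2, -0.5]
opening: -0.0
finger_force: 0.0
```

step_arm(targets=[[[0,0,0,-0.03,0,0,0],[0.0854,0,0,-0.03,0,0,0],[0.0854,0,0,0,0,0,0],[0.0854,0,0,0,0,0,0],[0.0854,0,0,0,0,0,0]]])

```text
t: 36.42
ee_pos: [0.4913, -0.223, 0.1678]
eef_rot: [-3.09, -0.56, -0.001]
ft_force: [0.6, 0.4, 0.4]
opening: 0.072
finger_force: 0.0
```

```bash
python3 -c "
from h import *
c,u,v=drum('d5'); u,v=int(u),int(v)
cv2.imwrite('pics/strip3.png',cv2.resize(cv2.imread('pics/d5.png')[v-50:v+50,u-60:u+60],None,fx=3,fy=3,interpolation=2))
ring(); plan([(.4924,-.2232,.12,20.4),(.4924,-.2232,.074,20.4)])"
```

```text
[ 0.4913351  -0.22298079  0.16781487]
window px 210.80417332032175 162.16063743622058
ring 1802 [ 0.49291788 -0.22334112  0.08699472] [0.05238965 0.05229634 0.00598471]
btn 911 [ 0.49253409 -0.2233663   0.10115175] [0.02677787 0.02637555 0.00881887]
tab 111 -157.004775656177 0.04122642173214416
[[0.0854, 0.0006, 0.0003, 0.0484, -0.0003, -0.0019, 0.0027]]
-- [ 0.4924 -0.2231  0.12  ]
[[0.0854, 0.0, 0.0, 0.046, 0.0, 0.0, 0.0]]
-- [ 0.4924 -0.2231  0.074 ]
```

View pics/strip3.png

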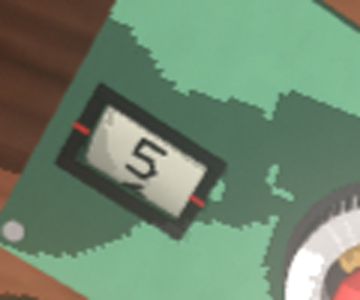

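The drum shows 5. Gripping the collar and turning it back.

step_arm(targets=[[[0.0854,0.0004,0.0003,0.0484,0,0,0],[0.0854,0,0,0.044,0,0,0],[0.0854,0,0,0,0,0,0]]])

```text
t: 36.9
ee_pos: [0.4901, -0.2227, 0.0739]
eef_rot: [-3.088, -0.559, 0.006]
ft_force: [0.3, -0.9, 0.1]
opening: 0.0854
finger_force: 0.0
```

step_arm(targets=[[[0.04,0,0,0,0,0,0],[0.04,0,0,0,0,0,0],[0.04,0,0,0,0,0,0],[0.04,0,0,0,0,0,0]]])

```text
t: 37.4
ee_pos: [0.4942, -0.2231, 0.0796]
eef_rot: [3.09, 0.561, 0.012]
ft_force: [-1.6, 3.5, 4.9]
opening: 0.0509
finger_force: 25.4
```

step_arm(targets=[[[0.04,0,0,0,0,0,0.17],[0.04,0,0,0,0,0,0.17],[0.04,0,0,0,0,0,0.17],[0.04,0,0,0,0,0,0.17]]])

```text
t: 37.9
ee_pos: [0.4942, -0.2243, 0.0796]
eef_rot: [3.099, -0.51, 0.012]
ft_force: [-1.6, -1.9, 2.8]
opening: 0.0507
finger_force: 25.4
```

step_arm(targets=[[[0.04,0,0,0,0,0,0.17],[0.04,0,0,0,0,0,0.17],[0.04,0,0,0,0,0,0.17],[0.04,0,0,0,0,0,0.02],[0.04,0,0,0,0,0,0]]])

```text
t: 38.52
ee_pos: [0.4937, -0.2251, 0.0796]
eef_rot: [2.863, -1.293, 0.01]
ft_force: [-3.1, -4.7, 5.2]
opening: 0.0504
finger_force: 25.6
```

step_arm(targets=[[[0.0854,0,0,0,0,0,0],[0.0854,0,0,0,0,0,0],[0.0854,0,0,-0.05,0,0,0],[0.0854,0,0,-0.05,0,0,0],[0.0854,0,0,0,0,0,0]]])

```text
t: 39.15
ee_pos: [0.4953, -0.224, 0.1819]
eef_rot: [-2.859, 1.294, -0.02]
ft_force: [-1.0, 1.1, -1.0]
opening: 0.0851
finger_force: 0.0
```

```bash
python3 -c "
from h import *
ring('w19'); drum('d6'); plan([(.45,.04,.40,0)])"
```

```text
ring 1629 [ 0.49221393 -0.22372713  0.08696604] [0.05272948 0.05196638 0.00591709]
btn 811 [ 0.49243783 -0.22362236  0.10108345] [0.02621265 0.0268751  0.00855825]
tab 98 133.0356176799497 0.04073188878085251
[ 0.49386735 -0.22326581  0.17916694]
window px 221.15493310828387 240.86421693715215
[[0.0854, -0.0376, -0.0237, -0.0371, -0.0005, -0.0007, -0.1418], [0.0854, -0.0338, -0.0287, -0.037, -0.0005, -0.0007, -0.1418], [0.0854, -0.0295, -0.0333, -0.0371, -0.0005, -0.0007, -0.1418], [0.0854, -0.0246, -0.037, -0.0371, -0.0005, -0.0007, -0.1418], [0.0854, -0.019, -0.0402, -0.037, -0.0005, -0.0007, -0.1418]]
[[0.0854, -0.0133, -0.0424, -0.0371, -0.0005, -0.0007, -0.1418]]
-- [0.45 0.04 0.4 ]
```

Collar is back at 133° (locked, started at 134°). One last overview of everything.

step_arm(targets=[[[0.0854,-0.0376,-0.0237,-0.0371,0,0,-0.1418],[0.0854,-0.0338,-0.0287,-0.037,0,0,-0.1418],[0.0854,-0.0295,-0.0333,-0.0371,0,0,-0.1418],[0.0854,-0.0246,-0.037,-0.0371,0,0,-0.1418],[0.0854,-0.019,-0.0402,-0.037,0,0,-0.1418]]])

```text
t: 39.88
ee_pos: [0.4561, -0.0026, 0.3623]
eef_rot: [-3.134, 0.215, -0.002]
ft_force: [1.4, 0.5, -0.2]
opening: 0.0852
finger_force: 0.0
```

step_arm(targets=[[[0.0854,-0.0133,-0.0424,-0.0371,0,0,-0.1418],[0.0854,0,0,0,0,0,0]]])

```text
t: 40.12
ee_pos: [0.4501, 0.0423, 0.4009]
eef_rot: [-3.14, -0.008, -0.01]
ft_force: [0.5, -0.7, 0.1]
opening: 0.0852
finger_force: 0.0
```

```bash
python3 -c "
from h import *
s=robot.get_state(); c=robot.capture('wrist'); save(c,'w20'); print(s['t'],s['ee_pos'])
for n in SL: racked(c,s,n)"
```

```text
40.125 [0.4500555  0.04229666 0.40085894]
blue (-70, -48) 125 ztop 46.18799218256476
blue (-20, 20) 249 ztop 44.67028091396198
blue (34, 43) 47 ztop 44.290067046413995
x ext -75.65820680336566 43.529513343922595
white (-70, -48) 128 ztop 46.12580402655128
white (-20, 20) 254 ztop 44.865235549917614
white (34, 43) 46 ztop 44.20242874453215
x ext -75.65230784301473 43.95950630144679
coral (-70, -48) 128 ztop 46.077396281413485
coral (-20, 20) 252 ztop 44.982257700157724
coral (34, 43) 57 ztop 44.33362709092748
x ext -73.52856755121935 45.22395678836709
yellow (-70, -48) 128 ztop 45.881396560988954
yellow (-20, 20) 262 ztop 44.853633902532565
yellow (34, 43) 54 ztop 44.3184539368809
x ext -75.25585278378028 43.65187480641726
green (-70, -48) 133 ztop 46.41020452719096
green (-20, 20) 261 ztop 44.68656425450861
green (34, 43) 57 ztop 43.98941308621182
x ext -74.08740638481795 44.1939869583764
```

View pics/w20.png

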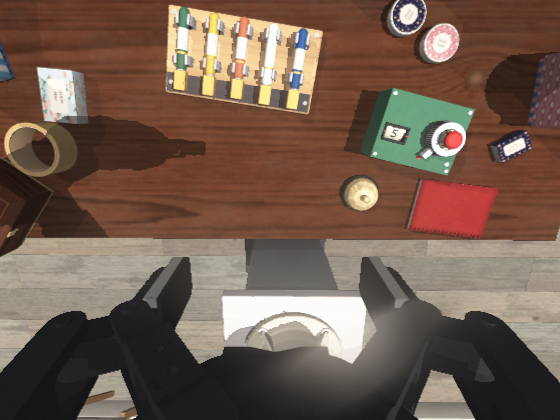

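The overview shows all five testers home with caps over the ledge (v≈80–100), the drum at 5 (395,132), and the tab back at the red dot (425,153). The bystanders are where they were.

```bash
python3 -c "
from bench import robot
print(robot.hand_in())"
```

```text
the job is handed in; nothing more can be done
None
```

The job is handed in at about 40 s: my last camera check showed all five testers home with caps over the ledge, the drum at 5 and the collar back at the red dot; the hand-in call returned no verdict.

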